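Stamp roof panels on a treadle press and lean them on the rack

ROBOT

A 6-joint arm with a two-finger parallel gripper is mounted at the origin on the work surface. World frame = base frame: x ahead of the robot, y to its left, z up, the work surface at z = 0. Lengths are in m, angles in rad, forces in N, time in s.
With the tool pointing down it reaches from about 0.4 to 0.825 m from the base axis. Payload 7 kg.
Tool frame: the origin (TCP) lies at the very end of the fingers, on their centre line; the grasp point (between the pads) lies env.grip_point_offset behind it (env.grip_point_offset is the distance from the TCP to the grasp point, in m); z points along the fingers, y is the line along which they close (so a half turn about z gives the same grasp; the last joint's range is limited). The gripper opens to 88 mm and grips with 3 to 60 N. Pads are 19 mm wide; open, the fingers measure 130 mm over their backs; the gripper's body (78 mm by 193 mm) begins 47 mm behind the grasp point.
Start: joints at [1.61, 0.359, 0.012, 0, -1.224, -0.288], TCP at [0.166, 0.654, 0.227] pointing down, gripper open.
Joint ranges: [-3.07, 3.07], [-1.43, 2.12], [-1.02, 1.25], [-3.03, 1.67], [-3.05, -0], [-3.03, 3.03]. Speed limits (rad/s): [2.39, 2.39, 3.01, 3.14, 3.14, 3.14].

INTERFACE

Orientations are given as a unit quaternion [w, x, y, z].
In Python, from cell import readout, eyes, hand_in, env gives the robot as it stands.
- The arm moves only by the shell command python3 -m creep 'ROWS' [OPENING] [FORCE]. ROWS is JSON, a list of rows, each a list of 6 numbers: the shift along the tool's x, y, z in m, then the turn, a rotation vector about the tool's x, y, z in degrees. In form: [[x, y, z, rx, ry, rz], ...]. A call has 1 to 8 rows; each row shifts and turns the commanded pose from where the row before left it, along the tool's axes as they then stand; what a row does not reach is not made up. A row lasts 1/12 s, in which the tool goes at most 41.7 mm and 7.16 degrees, less where a joint would pass 70% of its speed; a pose out of reach is approached as far as the arm can. A call with a gripper value outside its range is refused whole. OPENING is the finger opening in m, from 0 to 0.0876, set as the call begins (- or left out, the last holds). The fingers move at their own pace and stop on an object; FORCE is the grip in N (left out, the last holds). Time passes only in rows, so rows that do not move let the fingers close. It gives the time, the measured TCP pose, the force, the opening and the grip force at its end, in the units of the state.
- readout.read_state(): the state, without advancing time (a new reading comes with each control period).
- eyes.get_image(name): name is "scene" or "side" or "wrist"; returns a dict with "color" (420x560x3 uint8, red, green, blue), "vertical_fov" (degrees; the focal length in pixels is half the picture's height over the tangent of half this angle, whatever the lens; pixels are square), "cx", "cy" (the principal point, pixels), "R" (3x3) and "t" (3): a world point X has camera coordinates R X + t; the wrist camera has in their place "mount" (4x4, takes a point from camera to tool coordinates, whose origin is the TCP and whose axes are the flange's). Camera axes: x right, y down, z forward; pixel columns grow to the right and rows downward; lengths in m; the calibration is good to about 2 mm. A picture is of the moment at which its call begins: read the wrist's pose just before it. There is no depth.
- hand_in(): hands the job in; it is judged then, once.
Trained networks look in the newest picture that a camera, given by its name, has taken for a name from the list of things; names that differ only in an ending like _2 or _b are one class to them, and where a whole thing is asked for, a point or a joint stands for the part that bears it (a point fixed in the world has none). Each returns a list of dicts, best first, with "p" (0 to 1); they miss things now and then, are a little off and sometimes report something else, mostly with a low value. They report only what shows in the picture. A call takes as long as a camera call. They do not tell look-alikes from the thing itself.
- eyes.silhouettes(camera, name): "pixels" (420x560 bool, what is visible of it) and "centre" ([column, row] in pixels, amid what is visible of it).
The state is a dict: "clock": time; "q": joint angles; "joint_vel": joint speeds; "effort": joint torques, N m; "ee_pos": TCP position; "eef_rot": TCP orientation; "wrist_force": force on the tool from outside, world axes, zero at the start; "wrist_torque": the same for the moment, N m; "gripper_width": opening from 0.0 (shut) to 1.0 (fully open); "finger_force": force on a finger pad.
Only numpy, scipy, OpenCV 4.12 (cv2) and the standard library are available. Lean on these libraries where they do the work, as an engineer would, in place of code of your own. Each camera call takes 0.05 s, during which the arm holds its last target. There are 200 camera calls.

TASK

Mark every roof panel on the bench, the longest first and the shortest last: lay it flat in the press nest, batten up and bare end against the back stop, then push the pedal right down to its stop and hold it there for about half a second. Let the pedal spring back and finally have all the marked panels leaning side by side on the rack, batten side up, lower end behind the toe strip and underside resting on the rail. Leave the log block, the glue bottle and the nail jar where they are.

Things in the scene. Friction and masses are not known exactly. Their poses are not given: they have to be found in the camera images.
- panel_long: Wooden roof panel, may be absent: board 160 x 70 x 12 mm with a batten 110 long, 24 wide, 24 tall along the middle of its upper face, flush with the -x end, so 50 mm at the +x end are bare. Loose, 183 g, lies flat, batten up. Origin: centre of the board's underside; x along it to the bare end, z out of the batten side.
- panel_long_mark (a point): Where the mark goes on that panel: on the bare upper face, 14 mm from its +x end, in the middle of the width.
- panel_mid: Wooden roof panel, may be absent: board 140 x 70 x 12 mm with a batten 90 long, 24 wide, 24 tall along the middle of its upper face, flush with the -x end, so 50 mm at the +x end are bare. Loose, 160 g, lies flat, batten up. Origin: centre of the board's underside; x along it to the bare end, z out of the batten side.
- panel_mid_mark (a point): Where the mark goes on that panel: on the bare upper face, 14 mm from its +x end, in the middle of the width.
- panel_short: Wooden roof panel, may be absent: board 120 x 70 x 12 mm with a batten 70 long, 24 wide, 24 tall along the middle of its upper face, flush with the -x end, so 50 mm at the +x end are bare. Loose, 137 g, lies flat, batten up. Origin: centre of the board's underside; x along it to the bare end, z out of the batten side.
- panel_short_mark (a point): Where the mark goes on that panel: on the bare upper face, 14 mm from its +x end, in the middle of the width.
- press: Green bench marking press, fixed, 240 mm tall. Origin: on the bench under its nest; x runs from the nest's open front to the column, z up. The head overhangs the nest from x = 30 mm on, y -28 to 28 mm, 140 mm above the bench and up; the column starts at x = 85 mm.
- nest (a point): Centre of the nest floor, 20 mm above the press origin, press axes. Floor from x = -100 mm on; two side lips 12 mm tall, 78 mm apart inside (y +-39), x -45 to 65 mm; back stop 16 mm tall with its front face at x = 60 mm. The front is open.
- stamp_tip (a point): Underside of the stamp, a steel foot 16 x 30 mm over the nest at press x = 45 mm. Up, it is 67.5 mm above the bench (35 mm above a panel lying in the nest); with the pedal at its stop it comes down to the panel's face.
- pedal (a joint): The press's spring pedal, rad: 0 up, 0.36 down at its stop; springs back when let go. It drives the stamp down in proportion. At the pad it needs about 8 N at first, 15 N at the stop.
- pedal_pad (a point): Top of the pedal's rubber pad, 105 mm from the hinge. The pedal is a plate 130 x 70 mm right of the nest (middle at press y = -115 mm), hinged at its far end (press x = 60, z = 32 mm), its free end raised towards press -x. Up, this point is at press x = -34, z = 80 mm; at the stop about x = -45, z = 44 mm.
- rack: Wooden leaning rack, fixed, 340 mm wide (y), room for three panels side by side. Origin: on the bench under its middle; x from toe strip to rail, z up. Base board 10 mm thick; toe strip at the front: back face at x = -48 mm, top 28 mm up. Round rail, 16 mm thick, along y at x = 30, z = 59 mm, on end posts at y = +-159 mm. Panels lean at about 40 degrees.
- log_block: Bystander: drilled upright log block, 80 mm across, 75 tall. Origin: centre of the underside.
- glue: Bystander: closed glue bottle, 60 mm across, 160 tall. Origin: centre of the underside.
- nail_jar: Bystander: closed jar of nails, 64 mm across, 70 tall. Origin: centre of the underside.
Mind the look-alikes: they are no part of the job. Leave any turquoise look-alike of the panel_mid alone. What is shaped like the panel_long but blue is not meant.

How it is judged:
By the outcome, as a careful person would: the job done as asked, in the order asked, and still so for the second after the job is handed in, with the robot touching nothing.
Of panel_long, panel_mid, panel_short only 2 to 3 are there at a start; the rules pass over those that are not, and their reading is None.
At some moment in a run one of panel_long, panel_mid, panel_short may be knocked a few centimetres aside while the robot is not near it.
Once in a run the grip may slacken for a moment while it holds something.
It also fails if it takes over 210 s, if anything falls off the work surface, if the arm or the gripper's body presses on something with over 40 N, if the wrist force passes 120 N, or if a joint passes its speed limit or range.

## Working session

There is one attempt and no reset: what is moved stays moved. The work goes in short steps, Python scripts to look and compute and a shell command to move; the robot and the scene stay as the last step left them, time stands still between calls to the robot, and variables do not carry over. Pictures are saved under pics/ and viewed, at most 14 in all, crops included, and the job is handed in when it is done.

```bash
ls; mkdir -p pics; python3 - <<'E'
from cell import readout, eyes, env
import cv2, numpy as np
s=readout.read_state(); print({k:np.round(v,3).tolist() for k,v in s.items()}, env.grip_point_offset)
for n in ["scene","side"]:
    im=eyes.get_image(n); cv2.imwrite(f"pics/{n}0.png",im["color"][...,::-1])
    print(n,im["vertical_fov"],im["cx"],im["cy"],np.round(im["R"],4).tolist(),np.round(im["t"],4).tolist())
E
```

```text
pics
{'clock': 0.0, 'q': [1.61, 0.359, 0.011, -0.0, -1.224, -0.288], 'joint_vel': [-0.0, 0.0, -0.001, 0.002, 0.001, -0.0], 'effort': [-0.0, -58.272, 29.306, 6.997, 0.007, -0.0], 'ee_pos': [0.166, 0.654, 0.226], 'eef_rot': [0.001, 0.992, -0.124, -0.0], 'wrist_force': [-1.312, 0.081, 0.144], 'wrist_torque': [-0.039, 0.003, -0.03], 'finger_force': 0.0, 'gripper_width': 0.999} 0.0188
scene 55.7283557048841 280.1693730633745 203.96336272342836 [[-0.1835, 0.983, -0.0059], [0.8033, 0.1466, -0.5772], [-0.5665, -0.1106, -0.8166]] [0.1849, -0.3845, 1.7378]
side 42.96087390474659 279.68754423566537 212.57862421597977 [[0.9464, -0.3229, 0.0041], [-0.2079, -0.6188, -0.7576], [0.2472, 0.7161, -0.6528]] [-0.5389, 0.1176, 1.6699]
```

View pics/scene0.png

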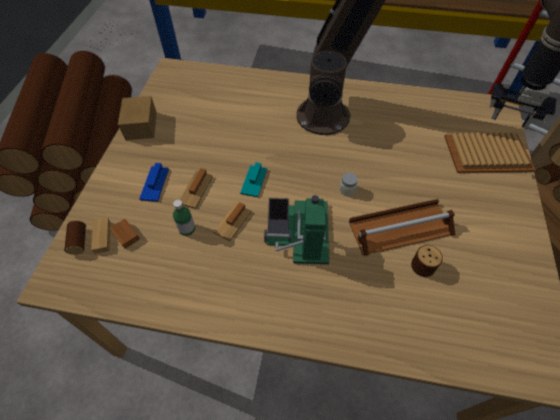

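View pics/side0.png

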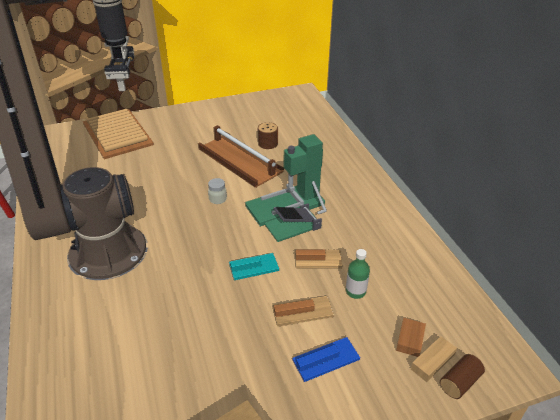

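```bash
cat > lib.py <<'E'
import numpy as np, cv2
from scipy.spatial.transform import Rotation as Ro
from scipy.optimize import minimize
from cell import readout, eyes, env
L={"panel_long":.16,"panel_mid":.14,"panel_short":.12}
def pose(s=None):
    s=s or readout.read_state(); w,x,y,z=s["eef_rot"]
    return np.array(s["ee_pos"]),Ro.from_quat([x,y,z,w]).as_matrix()
def cam(name):
    p,Rt=pose(); im=eyes.get_image(name)
    if name=="wrist":
        M=np.array(im["mount"]); Rc=Rt@M[:3,:3]; c=Rt@M[:3,3]+p
        R,t=Rc.T,-Rc.T@c
    else: R,t=np.array(im["R"]),np.array(im["t"])
    return dict(name=name,color=im["color"],R=R,t=t,f=210/np.tan(np.radians(im["vertical_fov"]/2)),c=np.array([im["cx"],im["cy"]]))
def proj(C,X):
    Y=np.atleast_2d(X)@C["R"].T+C["t"]; return Y[:,:2]/Y[:,2:]*C["f"]+C["c"]
def onplane(C,uv,z):
    d=np.r_[(np.array(uv)-C["c"])/C["f"],1]@C["R"]; o=-C["R"].T@C["t"]
    return o+d*(z-o[2])/d[2]
def box(x0,x1,y0,y1,z0,z1): return np.array([[x,y,z] for x in(x0,x1) for y in(y0,y1) for z in(z0,z1)])
def panel(l): return [box(-l/2,l/2,-.035,.035,0,.012),box(-l/2,l/2-.05,-.012,.012,.012,.036)]
def tf(B,x,y,yaw,z=0): return B@Ro.from_euler("z",yaw).as_matrix().T+[x,y,z]
def hullmask(C,boxes,k=4):
    m=np.zeros((420*k,560*k),np.uint8)
    for b in boxes: cv2.fillConvexPoly(m,cv2.convexHull(((proj(C,b)+.5)*k).round().astype(np.int32)),1)
    return cv2.resize(m.astype(np.float32),(560,420),interpolation=cv2.INTER_AREA)
def fit(Cs,masks,boxes,p0,z=0):
    def cost(p):
        s=0
        for C,m in zip(Cs,masks):
            h=hullmask(C,[tf(b,*p,z) for b in boxes]); s+=1-np.minimum(h,m).sum()/np.maximum(h,m).sum()
        return s/len(Cs)
    best=None
    for st in (.02,.006):
        S=np.vstack([p0]+[np.array(p0)+d for d in np.diag([st,st,st*8])])
        r=minimize(cost,p0,method="Nelder-Mead",options=dict(initial_simplex=S,xatol=1e-4,fatol=1e-4)); p0=r.x
    return r.x,r.fun
E
python3 - <<'E'
from lib import *
import pickle
for n in ["scene","side"]:
    C=cam(n)
    for name in ["panel_long","panel_mid","panel_short","press","pedal_pad","rack","log_block","glue","nail_jar"]:
        for d in eyes.silhouettes(n,name):
            m=d["pixels"]; ys,xs=np.nonzero(m); col=C["color"][m].mean(0).round()
            g=onplane(C,d["centre"],.012)
            print(n,name,round(d["p"],2),np.round(d["centre"]),m.sum(),xs.min(),xs.max(),ys.min(),ys.max(),col,g.round(3)[:2])
    C2=C["color"][140:280,110:480] if n=="scene" else C["color"][120:400,180:480]
    cv2.imwrite(f"pics/{n}1.png",cv2.resize(C2,None,fx=2,fy=2,interpolation=cv2.INTER_CUBIC)[...,::-1])
E
```

```text
scene panel_long 0.93 [196. 190.] 672 180 212 169 207 [104.  77.  47.] [ 0.498 -0.418]
scene panel_long 0.87 [153. 184.] 710 140 168 162 201 [ 21.  48. 109.] [ 0.499 -0.588]
scene panel_mid 0.96 [251. 181.] 616 241 267 162 196 [14. 95. 95.] [ 0.418 -0.225]
scene panel_mid 0.92 [231. 217.] 735 214 250 202 239 [110.  82.  50.] [ 0.592 -0.256]
scene panel_short 0.74 [278. 216.] 791 268 288 197 236 [40. 39. 41.] [ 0.557 -0.092]
scene press 0.89 [299. 229.] 3536 264 329 195 263 [37. 57. 47.] [ 0.596 -0.009]
scene press 0.2 [183. 220.] 553 174 195 199 235 [61. 71. 59.] [ 0.634 -0.423]
scene pedal_pad 0.65 [276. 220.] 805 267 288 197 236 [42. 40. 42.] [ 0.575 -0.094]
scene rack 0.75 [401. 226.] 3765 350 455 199 254 [91. 62. 40.] [0.524 0.341]
scene log_block 0.78 [429. 261.] 763 411 442 244 276 [90. 66. 42.] [0.643 0.434]
scene glue 0.97 [182. 217.] 509 173 195 200 234 [58. 70. 58.] [ 0.625 -0.427]
scene nail_jar 0.56 [346. 185.] 345 340 357 172 195 [96. 95. 90.] [0.375 0.137]
side panel_long 0.74 [301. 311.] 1296 273 333 296 326 [164. 125.  82.] [ 0.485 -0.428]
side panel_long 0.61 [325. 359.] 1575 293 359 338 380 [ 38.  81. 172.] [ 0.489 -0.592]
side panel_long 0.29 [293. 215.] 503 275 314 206 221 [63. 63. 65.] [ 0.604 -0.042]
side panel_mid 0.59 [319. 256.] 810 296 341 249 267 [172. 130.  86.] [ 0.614 -0.247]
side panel_mid 0.57 [253. 270.] 868 229 278 254 279 [ 28. 150. 150.] [ 0.406 -0.236]
side press 0.83 [295. 198.] 4598 245 325 134 241 [ 72. 106.  88.] [0.638 0.04 ]
side pedal_pad 0.79 [294. 212.] 469 275 315 207 222 [61. 61. 63.] [ 0.611 -0.029]
side rack 0.73 [239. 157.] 2257 198 283 125 186 [134.  97.  69.] [0.523 0.342]
side glue 0.75 [359. 276.] 812 346 369 250 297 [111. 134. 113.] [ 0.693 -0.362]
side nail_jar 0.85 [215. 191.] 400 208 226 178 203 [149. 150. 141.] [0.385 0.166]
```

View pics/scene1.png

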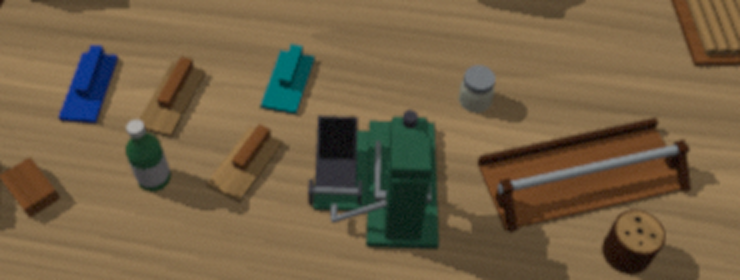

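View pics/side1.png

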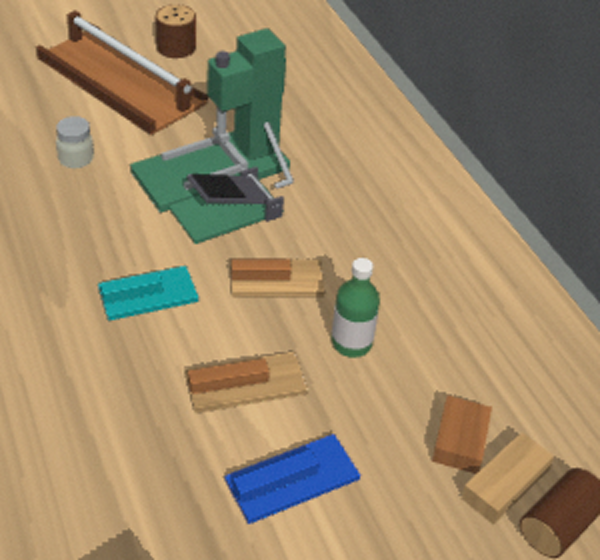

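```bash
python3 - <<'E'
from lib import *
A,B=cam("scene"),cam("side")
def get(C,name,uv):
    D=eyes.silhouettes(C["name"],name); 
    return min(D,key=lambda d:np.hypot(*(np.array(d["centre"])-uv)))["pixels"].astype(np.float32)
for name,u,v,g in [("panel_long",(196,190),(301,311),(.49,-.42)),("panel_mid",(231,217),(319,256),(.60,-.25))]:
    ms=[get(A,name,u),get(B,name,v)]
    for k,l in L.items():
        rs=[fit([A,B],ms,panel(l),[*g,y]) for y in (0,np.pi,.5,-.5)]
        r=min(rs,key=lambda r:r[1]); r2=[fit([C],[m],panel(l),r[0]) for C,m in zip((A,B),ms)]
        print(name,k,r[0].round(4),round(r[1],3),[ (a.round(3).tolist(),round(b,3)) for a,b in r2])
E
```

```text
panel_long panel_long [ 0.4881 -0.4234 -0.0998] 0.084 [([0.485, -0.424, -0.111], np.float64(0.063)), ([0.491, -0.421, -0.125], np.float64(0.071))]
panel_long panel_mid [ 0.485  -0.4233 -0.1036] 0.131 [([0.482, -0.424, -0.105], np.float64(0.11)), ([0.493, -0.422, -0.115], np.float64(0.138))]
panel_long panel_short [ 0.4917 -0.4239 -0.1114] 0.238 [([0.49, -0.424, -0.114], np.float64(0.213)), ([0.492, -0.422, -0.091], np.float64(0.252))]
panel_mid panel_long [ 0.6003 -0.2467  2.8095] 0.149 [([0.598, -0.247, 2.822], np.float64(0.106)), ([0.605, -0.244, 2.818], np.float64(0.158))]
panel_mid panel_mid [ 0.6057 -0.2479 -0.3252] 0.067 [([0.605, -0.249, -0.319], np.float64(0.046)), ([0.608, -0.246, -0.301], np.float64(0.059))]
panel_mid panel_short [ 0.6104 -0.2494 -0.3242] 0.172 [([0.61, -0.251, -0.343], np.float64(0.146)), ([0.607, -0.246, -0.301], np.float64(0.171))]
```

```bash
cat >> lib.py <<'E'
def go(target,yaw=None,pitch=0):
    """print tool-frame shift (mm) and turn (deg) from measured pose; tool x at yaw, z down, then pitched about tool y"""
    p,R=pose(); d=R.T@(np.array(target)-p)
    print("at",p.round(4),"tool yaw",round(np.arctan2(R[1,0],R[0,0]),4),"shift mm",(d*1e3).round(1),"n",np.ceil(np.linalg.norm(d)/.0417))
    if yaw is not None:
        G=Ro.from_euler("z",yaw).as_matrix()@np.diag([1,-1,-1.])@Ro.from_euler("y",pitch).as_matrix()
        r=Ro.from_matrix(R.T@G).as_rotvec(degrees=True); print("turn deg",r.round(2)," shift if turned first",(G.T@(np.array(target)-p)*1e3).round(1))
E
python3 - <<'E'
from lib import *
im=eyes.get_image("wrist"); print(np.round(im["mount"],4).tolist(),im["vertical_fov"])
go([.45,-.03,.40],0.0)
E
```

```text
[[-0.0007, -0.9591, -0.2829, 0.0759], [1.0, -0.001, 0.0008, -0.0002], [-0.0011, -0.2829, 0.9591, -0.1583], [0.0, 0.0, 0.0, 1.0]] 60.37340377148022
at [0.1662 0.6542 0.2266] tool yaw -0.2488 shift mm [ 443.5  593.2 -173.4] n 19.0
turn deg [  0.    -0.   -14.25]  shift if turned first [ 283.8  684.2 -173.4]
```

```bash
python3 -m creep '[[0,0,-0.02,0,0,-7.1],[0,0,-0.02,0,0,-7.1],[0.0245,0.027,-0.0115,0,0,0],[0.0245,0.027,-0.0115,0,0,0],[0.0245,0.027,-0.0115,0,0,0],[0.0245,0.027,-0.0115,0,0,0],[0.0245,0.027,-0.0115,0,0,0],[0.0245,0.027,-0.0115,0,0,0]]'; python3 -m creep '[[0.0245,0.027,-0.0115,0,0,0],[0.0245,0.027,-0.0115,0,0,0],[0.0245,0.027,-0.0115,0,0,0],[0.0245,0.027,-0.0115,0,0,0],[0.0245,0.027,-0.0115,0,0,0],[0.0245,0.027,-0.0115,0,0,0],[0,0,0,0,0,0],[0,0,0,0,0,0]]'
cat >> lib.py <<'E'
def save(C,f): cv2.imwrite(f,C["color"][...,::-1])
def camsave(n,f):
    import pickle
    C=cam(n); save(C,f"pics/{f}.png"); pickle.dump(C,open(f"{f}.pkl","wb")); return C
E
python3 - <<'E'
from lib import *
C=camsave("wrist","w_rack"); go([.48,0,.40],0.0)
E
```

```text
clock: 2.12
ee_pos: [0.3139, 0.4906, 0.3364]
eef_rot: [-0.0, 1.0, -0.0, 0.0]
wrist_force: [0.9, 0.1, 0.7]
gripper_width: 0.996
finger_force: 0.0
clock: 2.78
ee_pos: [0.4612, 0.3285, 0.4054]
eef_rot: [-0.001, 1.0, -0.002, 0.0]
wrist_force: [-1.0, 0.8, -1.4]
gripper_width: 1.004
finger_force: 0.0
at [0.4603 0.3293 0.4046] tool yaw -0.0029 shift mm [ 20.6 329.3   4.5] n 8.0
turn deg [-0.03 -0.   -0.16]  shift if turned first [ 19.7 329.3   4.6]
```

View pics/w_rack.png

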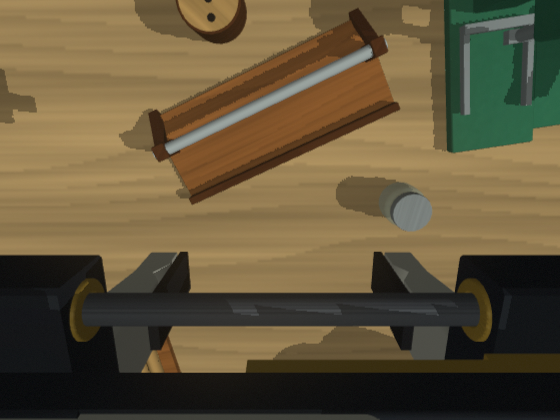

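```bash
python3 - <<'E'
from lib import *
import pickle
C=pickle.load(open("w_rack.pkl","rb")); hsv=cv2.cvtColor(C["color"],cv2.COLOR_RGB2HSV)
m=(hsv[...,1]<70)&(hsv[...,2]>90); m[:45]=m[158:]=0; m[:,:150]=m[:,385:]=0
n,lab,st,_=cv2.connectedComponentsWithStats(m.astype(np.uint8)); i=1+st[1:,4].argmax(); ys,xs=np.nonzero(lab==i); print(st[i])
P=np.c_[xs,ys].astype(float); c=P.mean(0); d=np.linalg.svd(P-c)[2][0] if 0 else np.linalg.eigh(np.cov((P-c).T))[1][:,1]
s=(P-c)@d; a,b=[onplane(C,c+d*k,.059) for k in (np.percentile(s,.5),np.percentile(s,99.5))]
if a[1]>b[1]: a,b=b,a
print("ends px",c+d*s.min(),c+d*s.max(),a,b,"len",np.linalg.norm(b-a))
y=(b-a)/np.linalg.norm(b-a); yaw=np.arctan2(-y[0],y[1]); mid=(a+b)/2; x=np.array([np.cos(yaw),np.sin(yaw),0])
o=mid-.03*x; print("rack",o[:2],yaw)
pts=np.array([[-.048,-.17,.028],[-.048,.17,.028],[-.06,-.17,.028],[-.06,.17,.028],[.03,-.159,.059],[.03,.159,.059]])
print(proj(C,tf(pts,o[0],o[1],yaw)).round(1).tolist())
E
python3 -m creep '[[0.0025,0.041,0.0005,0,0,0],[0.0025,0.041,0.0005,0,0,0],[0.0025,0.041,0.0005,0,0,0],[0.0025,0.041,0.0005,0,0,0],[0.0025,0.041,0.0005,0,0,0],[0.0025,0.041,0.0005,0,0,0],[0.0025,0.041,0.0005,0,0,0],[0.0025,0.041,0.0005,0,0,0]]';python3 -m creep '[[0,0,0,0,0,0],[0,0,0,0,0,0],[0,0,0,0,0,0]]'
python3 - <<'E'
from lib import *
C=camsave("wrist","w_press"); print(pose()[0])
E
```

```text
[ 165   46  208  108 2796]
ends px [371.823477    49.69827436] [165.77928357 149.60713331] [0.60244509 0.21223275 0.059     ] [0.47789776 0.48564033 0.059     ] len 0.3004392486609125
rack [0.51287064 0.33650002] 0.4274490995372588
[[397.5, 101.3], [187.6, 198.4], [400.4, 109.2], [191.4, 205.3], [376.6, 47.4], [161.8, 151.5]]
clock: 3.5
ee_pos: [0.4789, 0.0012, 0.4004]
eef_rot: [-0.0, 1.0, 0.001, 0.0]
wrist_force: [0.8, -0.5, 0.9]
gripper_width: 1.0
finger_force: 0.0
clock: 3.75
ee_pos: [0.4794, 0.0025, 0.4002]
eef_rot: [-0.0, 1.0, -0.0, -0.0]
wrist_force: [0.1, 0.5, -0.1]
gripper_width: 1.002
finger_force: 0.0
[0.47949753 0.00305593 0.40020672]
```

View pics/w_press.png

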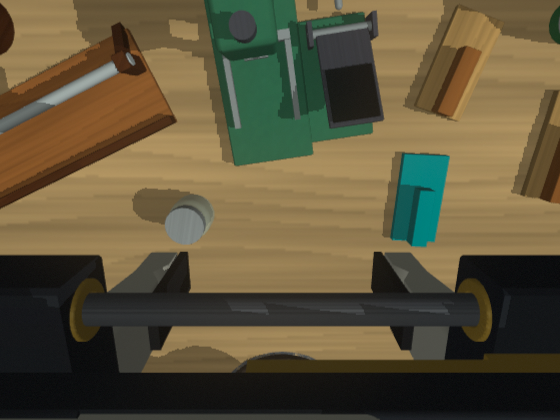

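```bash
python3 - <<'E'
from lib import *
import pickle
C=pickle.load(open("w_press.pkl","rb")); cv2.imwrite("pics/w_press4.png",cv2.resize(C["color"][0:175,200:390],None,fx=4,fy=4,interpolation=cv2.INTER_CUBIC)[:600,:,::-1]) if 0 else cv2.imwrite("pics/w_press4.png",cv2.resize(C["color"][25:175,200:390],None,fx=4,fy=4,interpolation=cv2.INTER_CUBIC)[...,::-1])
E
```

```text
(no output)
```

View pics/w_press4.png

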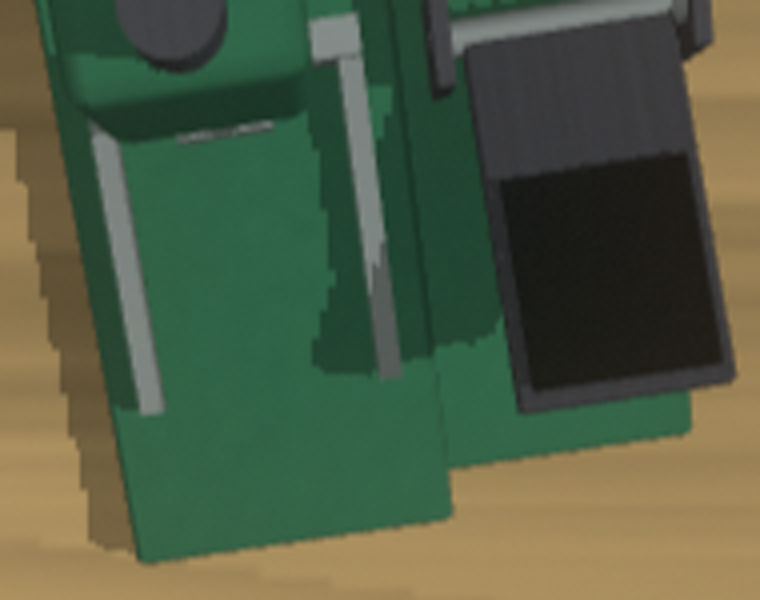

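```bash
python3 - <<'E'
from lib import *
import pickle
from scipy.optimize import least_squares
C=pickle.load(open("w_press.pkl","rb"))
px=lambda x,y:np.array([200+x/4-.375,25+y/4-.375])
X=np.array([[-.045,.039,.032],[-.045,-.039,.032]]); U=np.array([px(163,411),px(380,378)])
edges=[(px(120,142),.039),(px(340,60),-.039)]
for u in list(U)+[e[0] for e in edges]: print(onplane(C,u,.032).round(4))
fc=[onplane(C,px(140,562),.02),onplane(C,px(452,516),.02)]; print("floor corners",np.round(fc,4).tolist(),np.linalg.norm(fc[0]-fc[1]))
def res(p):
    r=[(proj(C,tf(X,*p))-U).ravel()]
    inv=lambda P:Ro.from_euler("z",-p[2]).as_matrix()@(P-[p[0],p[1],0])
    k=C["f"]/.53
    for u,y in edges: r.append([(inv(onplane(C,u,.032))[1]-y)*k])
    q=[inv(f) for f in fc]; r.append([(a[0]+.1)*k for a in q]); r.append([(q[0][1]+q[1][1])/2*k*0.5])
    return np.concatenate(r)
s=least_squares(res,[.55,0,.1]); p=s.x; print("press",p,s.fun.round(1))
chk=np.array([[-.056,-.08,.091],[-.056,-.15,.091],[-.034,-.115,.08]]); u=proj(C,tf(chk,*p)); print("pedal end expected in crop",((u-[200,25])*4).round())
w=tf(np.array([[0,0,.02],[-.034,-.115,.08],[-.045,-.115,.044],[.06,0,.02],[-.06,0,.02]]),*p); print(w.round(4).tolist())
go([.488,-.423,.25],-.11)
E
```

```text
[0.5226 0.0594 0.032 ]
[ 0.5339 -0.0178  0.032 ]
[0.6116 0.071  0.032 ]
[ 0.6369 -0.0035  0.032 ]
floor corners [[0.4666, 0.0711, 0.02], [0.4836, -0.0455, 0.02]] 0.1178363062605805
press [0.57341969 0.02686266 0.14029795] [ 0.1 -0.6  0.2 -0.3 -0.5  0.1  0.3  0.6 -0.1]
pedal end expected in crop [[520. 400.]
 [742. 367.]
 [618. 311.]]
[[0.5734, 0.0269, 0.02], [0.5558, -0.0918, 0.08], [0.5449, -0.0933, 0.044], [0.6328, 0.0353, 0.02], [0.514, 0.0185, 0.02]]
at [0.4795 0.0031 0.4002] tool yaw 0.0003 shift mm [  8.4 426.1 150.1] n 11.0
turn deg [-0.01  0.03  6.32]  shift if turned first [ 55.2 422.5 150.2]
```

```bash
python3 -m creep '[[-0.0054,0.038,0.0136,0,0,0],[-0.0054,0.038,0.0136,0,0,0],[-0.0054,0.038,0.0136,0,0,0],[-0.0054,0.038,0.0136,0,0,0],[-0.0054,0.038,0.0136,0,0,0],[-0.0054,0.038,0.0136,0,0,0],[-0.0054,0.038,0.0136,0,0,0],[-0.0054,0.038,0.0136,0,0,0]]' 0.05; python3 -m creep '[[-0.0054,0.038,0.0136,0,0,0],[-0.0054,0.038,0.0136,0,0,0],[-0.0054,0.038,0.0136,0,0,0],[0,0,0,0,0,6.3],[0,0,0,0,0,0],[0,0,0,0,0,0],[0,0,0,0,0,0]]'
cat >> lib.py <<'E'
def see(Cs,name,l,g,maxd=.12):
    """fit a panel near guess g=(x,y,yaw) in given camera pictures"""
    used,ms=[],[]
    for C in Cs:
        u=proj(C,[g[0],g[1],.015])[0]; D=eyes.silhouettes(C["name"],name)
        D=[d for d in D if np.linalg.norm(onplane(C,d["centre"],.015)[:2]-g[:2])<maxd and C["color"][d["pixels"]].mean(0)[0]>C["color"][d["pixels"]].mean(0)[2]*1.2]
        print(C["name"],[(np.round(d["centre"]).tolist(),round(d["p"],2),int(d["pixels"].sum())) for d in D])
        if D: used.append(C); ms.append(D[0]["pixels"].astype(np.float32))
    r=min([fit(used,ms,panel(l),[g[0],g[1],y]) for y in (g[2],g[2]+.3,g[2]-.3)],key=lambda r:r[1])
    print(name,r[0].round(4),"1-IoU",round(r[1],3)); return r[0]
def at(p,v): return tf(np.atleast_2d(v),*p)[0]
E
python3 - <<'E'
from lib import *
g=(.488,-.423,-.11)
C=camsave("wrist","w_long"); p=see([C],"panel_long",.16,g)
see([cam("scene"),cam("side")],"panel_long",.16,g)
ys=proj(C,tf(np.vstack(panel(.16)),*p)).round().astype(int)
im=C["color"].copy(); [cv2.circle(im,tuple(int(a) for a in q),2,(255,0,0),-1) for q in ys]; cv2.imwrite("pics/w_long.png",im[...,::-1])
t=at(p,[-.018,0,.016]); go(t,p[2])
E
```

```text
clock: 4.47
ee_pos: [0.4367, -0.3021, 0.2911]
eef_rot: [-0.0, 1.0, 0.001, 0.0]
wrist_force: [0.7, 0.8, 1.2]
gripper_width: 0.577
finger_force: 0.0
clock: 5.05
ee_pos: [0.4211, -0.4147, 0.2514]
eef_rot: [0.0, 0.999, -0.053, 0.0]
wrist_force: [0.4, 0.1, -0.1]
gripper_width: 0.574
finger_force: 0.0
wrist [([282.0, 103.0], 0.75, 10538)]
panel_long [ 0.4908 -0.4222 -0.1216] 1-IoU 0.018
scene [([196.0, 188.0], 0.63, 656)]
side [([301.0, 311.0], 0.68, 1248)]
panel_long [ 0.4898 -0.4216 -0.117 ] 1-IoU 0.095
at [ 0.4203 -0.4154  0.2516] tool yaw -0.1091 shift mm [ 52.6  -1.2 235.6] n 6.0
turn deg [ 0.02 -0.06  0.72]  shift if turned first [ 52.9  -1.8 235.6]
```

View pics/w_long.png

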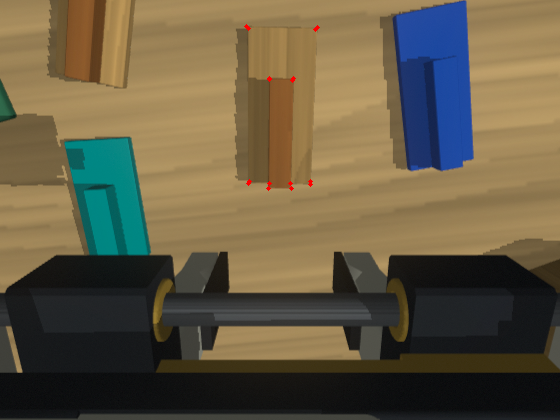

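```bash
python3 -m creep '[[0.0264,-0.0009,0.02,0,0,0.7],[0.0264,-0.0009,0.02,0,0,0],[0,0,0.04,0,0,0],[0,0,0.04,0,0,0],[0,0,0.04,0,0,0],[0,0,0.04,0,0,0],[0,0,0.03,0,0,0],[0,0,0.0056,0,0,0]]'; python3 -m creep '[[0,0,0,0,0,0],[0,0,0,0,0,0]]'; python3 -m creep '[[0,0,0,0,0,0],[0,0,0,0,0,0],[0,0,0,0,0,0],[0,0,0,0,0,0],[0,0,0,0,0,0],[0,0,0,0,0,0]]' 0 40
```

```text
clock: 6.02
ee_pos: [0.4704, -0.4189, 0.0122]
eef_rot: [-0.001, 0.998, -0.061, -0.003]
wrist_force: [-5.9, 11.8, 25.0]
gripper_width: 0.572
finger_force: 11.9
clock: 6.18
ee_pos: [0.4726, -0.4203, 0.0155]
eef_rot: [0.0, 0.998, -0.061, -0.0]
wrist_force: [0.5, -0.4, 0.4]
gripper_width: 0.572
finger_force: 0.0
clock: 6.68
ee_pos: [0.4726, -0.4205, 0.0158]
eef_rot: [0.0, 0.998, -0.061, 0.0]
wrist_force: [-0.6, 1.1, 3.7]
gripper_width: 0.271
finger_force: 40.0
```

```bash
python3 -m creep '[[0,0,-0.01,0,0,0],[0,0,-0.02,0,0,0],[0,0,-0.03,0,0,0],[0,0,-0.035,0,0,0],[0,0,-0.035,0,0,-5],[0,0,-0.025,0,0,-5],[0,0,0,0,0,-4.9],[0,0,0,0,0,0]]'; python3 -m creep '[[0,0,0,0,0,0],[0,0,0,0,0,0]]'
cat >> lib.py <<'E'
PRESS=(.5734,.0269,.1403); RACK=(.5129,.3365,.4275)
E
python3 - <<'E'
from lib import *
s=at((.4908,-.4222,-.1216),[0,0,0]); d=np.array([.4726,-.4205])-s[:2]; print("grasp x in panel",d@[np.cos(-.1216),np.sin(-.1216)])
go(at(PRESS,[-.078,0,.17]),PRESS[2])
E
```

```text
clock: 7.35
ee_pos: [0.4731, -0.4207, 0.173]
eef_rot: [0.001, 0.998, 0.07, 0.002]
wrist_force: [-0.6, 0.4, -2.9]
gripper_width: 0.268
finger_force: 40.0
clock: 7.52
ee_pos: [0.4716, -0.4199, 0.1692]
eef_rot: [-0.001, 0.998, 0.067, -0.001]
wrist_force: [-0.1, 0.5, -2.7]
gripper_width: 0.271
finger_force: 40.0
grasp x in panel -0.018271818956321222
at [ 0.4716 -0.4199  0.1692] tool yaw 0.1338 shift mm [ 8.250e+01 -4.287e+02 -2.000e-01] n 11.0
turn deg [-0.09  0.1  -0.37]  shift if turned first [  85.3 -428.2   -0.8]
```

```bash
python3 -m creep '[[0.005,-0.025,0,0,0,-0.4],[0.007,-0.037,0,0,0,0],[0.007,-0.037,0,0,0,0],[0.007,-0.037,0,0,0,0],[0.007,-0.037,0,0,0,0],[0.007,-0.037,0,0,0,0],[0.007,-0.037,0,0,0,0],[0.007,-0.037,0,0,0,0]]'; python3 -m creep '[[0.007,-0.037,0,0,0,0],[0.007,-0.037,0,0,0,0],[0.007,-0.037,0,0,0,0],[0.006,-0.025,0,0,0,0],[0.004,-0.009,0,0,0,0],[0,0,0,0,0,0],[0,0,0,0,0,0]]'
python3 - <<'E'
from lib import *
C=camsave("wrist","w_n1"); print(readout.read_state()["gripper_width"]); go(at(PRESS,[-.078,0,.045]),PRESS[2])
E
```

```text
clock: 8.18
ee_pos: [0.4843, -0.13, 0.1693]
eef_rot: [-0.0, 0.998, 0.071, -0.001]
wrist_force: [0.7, 0.7, -2.3]
gripper_width: 0.268
finger_force: 40.0
clock: 8.77
ee_pos: [0.4947, 0.0164, 0.1694]
eef_rot: [0.0, 0.997, 0.072, -0.001]
wrist_force: [-0.6, -0.3, -1.4]
gripper_width: 0.273
finger_force: 40.0
0.2696057250066501
at [0.4946 0.0158 0.1696] tool yaw 0.1431 shift mm [  1.8  -0.  124.6] n 3.0
turn deg [0.03 0.11 0.16]  shift if turned first [  1.6   0.  124.6]
```

View pics/w_n1.png

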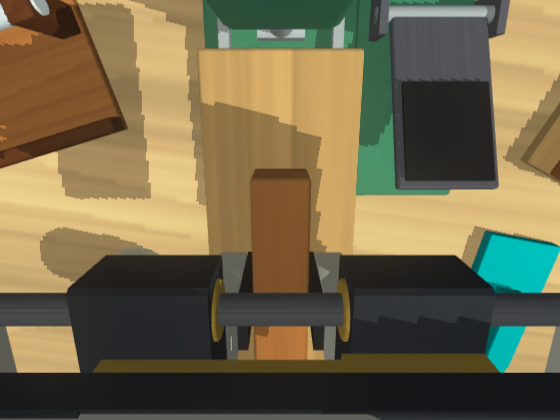

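```bash
python3 -m creep '[[0,0,0.02,0,0,0],[0,0,0.03,0,0,0],[0,0,0.03,0,0,0],[0,0,0.025,0,0,0],[0,0,0.013,0,0,0],[0,0,0.006,0,0,0],[0,0,0,0,0,0],[0,0,0,0,0,0]]'; python3 -m creep '[[0,0,0.003,0,0,0],[0,0,0.003,0,0,0],[0,0,0,0,0,0],[0,0,0,0,0,0]]'
python3 - <<'E'
from lib import *
go(at(PRESS,[-.038,0,.037]),PRESS[2])
E
```

```text
clock: 9.48
ee_pos: [0.4955, 0.0156, 0.0467]
eef_rot: [0.0, 0.997, 0.071, -0.0]
wrist_force: [0.8, -0.2, -1.8]
gripper_width: 0.271
finger_force: 40.0
clock: 9.82
ee_pos: [0.4954, 0.0164, 0.0408]
eef_rot: [-0.0, 0.997, 0.072, 0.0]
wrist_force: [0.4, -0.2, -1.4]
gripper_width: 0.268
finger_force: 40.0
at [0.4954 0.0164 0.0408] tool yaw 0.144 shift mm [40.7  0.7  3.8] n 1.0
turn deg [-0.01 -0.04  0.21]  shift if turned first [40.7  0.5  3.8]
```

```bash
python3 -m creep '[[0,0,0.003,0,0,0],[0.008,0,0,0,0,0],[0.012,0.0003,0,0,0,0],[0.010,0.0002,0,0,0,0],[0.004,0,0,0,0,0],[0,0,0,0,0,0],[0,0,0,0,0,0]]'; python3 -m creep '[[0.002,0,0,0,0,0],[0,0,0,0,0,0],[0,0,0,0,0,0]]'; python3 -m creep '[[0.002,0,0,0,0,0],[0,0,0,0,0,0],[0,0,0,0,0,0]]'; python3 -m creep '[[0.002,0,0,0,0,0],[0,0,0,0,0,0],[0,0,0,0,0,0]]'; python3 -m creep '[[0.0015,0,0,0,0,0],[0,0,0,0,0,0],[0,0,0,0,0,0]]'
```

```text
clock: 10.4
ee_pos: [0.5287, 0.0206, 0.037]
eef_rot: [0.0, 0.997, 0.072, -0.0]
wrist_force: [-0.9, -0.4, -3.3]
gripper_width: 0.273
finger_force: 40.0
clock: 10.65
ee_pos: [0.5307, 0.0209, 0.0374]
eef_rot: [0.0, 0.997, 0.072, -0.0]
wrist_force: [-1.2, -0.3, -2.6]
gripper_width: 0.27
finger_force: 40.0
clock: 10.9
ee_pos: [0.533, 0.0213, 0.0374]
eef_rot: [-0.0, 0.997, 0.072, 0.0]
wrist_force: [-0.5, 0.5, -2.3]
gripper_width: 0.271
finger_force: 40.0
clock: 11.15
ee_pos: [0.5347, 0.0215, 0.0373]
eef_rot: [0.0, 0.997, 0.072, -0.0]
wrist_force: [-0.8, -0.6, -2.0]
gripper_width: 0.269
finger_force: 40.0
clock: 11.4
ee_pos: [0.5349, 0.0213, 0.0368]
eef_rot: [0.0, 0.997, 0.072, -0.001]
wrist_force: [-4.9, -0.7, -2.0]
gripper_width: 0.271
finger_force: 40.0
```

```bash
python3 -m creep '[[0.0005,0,0.001,0,0,0],[0,0,0,0,0,0],[0,0,0,0,0,0]]';  python3 -m creep '[[0,0,0.001,0,0,0],[0,0,0,0,0,0],[0,0,0,0,0,0]]'; python3 -m creep '[[0,0,0,0,0,0],[0,0,0,0,0,0],[0,0,0,0,0,0],[0,0,0,0,0,0]]' 0.045;  python3 -m creep '[[0,0,-0.01,0,0,0],[0,0,-0.03,0,0,0],[-0.03,0,-0.03,0,0,0],[-0.03,0,-0.03,0,0,0],[0,0,-0.03,0,0,0],[0,0,0,0,0,0],[0,0,0,0,0,0],[0,0,0,0,0,0]]'
python3 - <<'E'
from lib import *
C=cam("wrist"); p=see([C],"panel_long",.16,at(PRESS,[-.02,0,0]).tolist()[:2]+[.14])
ys,xs=np.nonzero(np.ones((1,1)))
D=eyes.silhouettes("wrist","panel_long"); m=[d["pixels"] for d in D][0].astype(np.float32)
r=fit([C],[m],panel(.16),[*at(PRESS,[-.02,0,0])[:2],.14],.02); q=r[0]; d=Ro.from_euler("z",-PRESS[2]).as_matrix()@np.r_[q[:2]-PRESS[:2],0]
print("in press",d,q[2]-PRESS[2],r[1])
im=C["color"].copy()
for b in panel(.16):
  for u in proj(C,tf(b,*at(PRESS,[-.02,0,0])[:2],PRESS[2],.02)): cv2.circle(im,tuple(int(round(a)) for a in u),2,(255,0,0),-1)
cv2.imwrite("pics/w_n2.png",im[...,::-1])
go(at(PRESS,[-.036,-.115,.13]),PRESS[2])
E
```

```text
clock: 11.65
ee_pos: [0.5348, 0.0212, 0.0358]
eef_rot: [0.0, 0.997, 0.072, -0.002]
wrist_force: [-7.7, -0.6, 1.6]
gripper_width: 0.272
finger_force: 40.0
clock: 11.9
ee_pos: [0.5348, 0.0212, 0.0357]
eef_rot: [0.0, 0.997, 0.072, -0.002]
wrist_force: [-11.2, -0.0, 11.0]
gripper_width: 0.271
finger_force: 40.0
clock: 12.23
ee_pos: [0.5378, 0.0221, 0.0357]
eef_rot: [-0.0, 0.997, 0.072, 0.001]
wrist_force: [-0.3, 0.5, 0.6]
gripper_width: 0.491
finger_force: 0.0
clock: 12.9
ee_pos: [0.4787, 0.0135, 0.165]
eef_rot: [-0.0, 0.997, 0.072, 0.001]
wrist_force: [-0.8, -0.1, 0.5]
gripper_width: 0.511
finger_force: 0.0
wrist []Traceback (most recent call last):
  File "<stdin>", line 2, in <module>
  File "lib.py", line 58, in see
    r=min([fit(used,ms,panel(l),[g[0],g[1],y]) for y in (g[2],g[2]+.3,g[2]-.3)],key=lambda r:r[1])
           ~~~^^^^^^^^^^^^^^^^^^^^^^^^^^^^^^^^
  File "lib.py", line 37, in fit
    r=minimize(cost,p0,method="Nelder-Mead",options=dict(initial_simplex=S,xatol=1e-4,fatol=1e-4)); p0=r.x
    res = _minimize_neldermead(fun, x0, args, callback, bounds=bounds,
                               **options)
    fsim[k] = func(sim[k])
              ~~~~^^^^^^^^
    fx = function(np.copy(x), *(wrapper_args + args))
  File "lib.py", line 33, in cost
    return s/len(Cs)
           ~^~~~~~~~
ZeroDivisionError: division by zero
```

```bash
python3 - <<'E'
from lib import *
C=camsave("wrist","w_n2")
im=C["color"].copy()
for b in panel(.16):
  for u in proj(C,tf(b,*at(PRESS,[-.02,0,0])[:2],PRESS[2],.02)): cv2.circle(im,tuple(int(round(a)) for a in u),2,(255,0,0),-1)
cv2.imwrite("pics/w_n2.png",im[...,::-1])
go(at(PRESS,[-.036,-.115,.13]),PRESS[2])
E
```

```text
at [0.4782 0.0132 0.1634] tool yaw 0.1438 shift mm [ 59.8 115.   33.4] n 4.0
turn deg [0.03 0.1  0.2 ]  shift if turned first [ 60.2 114.8  33.4]
```

View pics/w_n2.png

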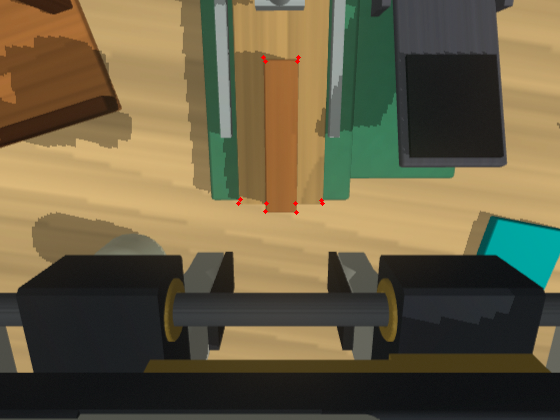

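```bash
python3 -m creep '[[0.01,0.02,0,0,0,0],[0.018,0.037,0,0,0,0.2],[0.018,0.037,0,0,0,0],[0.010,0.021,0.01,0,0,0],[0,0,0.02,0,0,0],[0,0,0.015,0,0,0],[0,0,0.01,0,0,0],[0,0,0,0,0,0]]' 0 20; python3 -m creep '[[0,0,0.005,0,0,0],[0,0,0.005,0,0,0],[0,0,0.005,0,0,0],[0,0,0.005,0,0,0],[0,0,0,0,0,0]]';python3 - <<'E'
from lib import *
go(at(PRESS,[-.040,-.115,.044]),PRESS[2])
E
```

```text
clock: 13.72
ee_pos: [0.5484, -0.0929, 0.106]
eef_rot: [0.0, 0.998, 0.07, -0.003]
wrist_force: [-1.6, -0.5, 0.7]
gripper_width: 0.018
finger_force: 0.0
clock: 14.13
ee_pos: [0.5498, -0.0923, 0.0886]
eef_rot: [-0.0, 0.998, 0.07, -0.0]
wrist_force: [0.4, 0.4, 0.4]
gripper_width: 0.003
finger_force: 0.0
at [ 0.5498 -0.0923  0.0886] tool yaw 0.1406 shift mm [ 0.1  0.3 44.6] n 2.0
turn deg [-0.01  0.05  0.02]  shift if turned first [ 0.1  0.3 44.6]
```

```bash
python3 -m creep '[[0,0,0.006,0,0,0],[0,0,0.006,0,0,0],[0,0,0.006,0,0,0],[0,0,0.006,0,0,0],[0,0,0.006,0,0,0],[0,0,0.005,0,0,0]]';python3 -m creep '[[0,0,0.004,0,0,0],[0,0,0.003,0,0,0],[0,0,0,0,0,0]]';python3 -m creep '[[0,0,0.002,0,0,0],[0,0,0,0,0,0]]'
```

```text
clock: 14.63
ee_pos: [0.5488, -0.093, 0.0544]
eef_rot: [0.0, 0.998, 0.07, -0.001]
wrist_force: [-7.1, -0.6, 10.9]
gripper_width: 0.005
finger_force: 5.1
clock: 14.88
ee_pos: [0.5479, -0.0932, 0.047]
eef_rot: [0.0, 0.998, 0.07, -0.002]
wrist_force: [-7.2, -1.5, 12.0]
gripper_width: 0.005
finger_force: 5.5
clock: 15.05
ee_pos: [0.548, -0.0932, 0.0453]
eef_rot: [0.0, 0.998, 0.07, -0.002]
wrist_force: [-9.2, 0.1, 11.4]
gripper_width: 0.002
finger_force: 5.7
```

```bash
python3 -m creep '[[0,0,0.002,0,0,0],[0,0,0.002,0,0,0],[0,0,0,0,0,0]]';python3 -m creep '[[0,0,0.002,0,0,0],[0,0,0,0,0,0]]';python3 -m creep '[[0,0,0.001,0,0,0],[0,0,0,0,0,0]]'
```

```text
clock: 15.3
ee_pos: [0.548, -0.0933, 0.0434]
eef_rot: [0.001, 0.998, 0.071, -0.002]
wrist_force: [-13.9, 0.9, 31.3]
gripper_width: 0.008
finger_force: 14.8
clock: 15.47
ee_pos: [0.548, -0.0933, 0.043]
eef_rot: [0.001, 0.997, 0.071, -0.002]
wrist_force: [-20.3, 3.5, 46.9]
gripper_width: 0.003
finger_force: 22.8
clock: 15.63
ee_pos: [0.5481, -0.0933, 0.0429]
eef_rot: [0.001, 0.997, 0.071, -0.001]
wrist_force: [-23.2, 3.9, 56.0]
gripper_width: 0.008
finger_force: 27.3
```

```bash
python3 -m creep '[[0,0,-0.001,0,0,0],[0,0,0,0,0,0],[0,0,0,0,0,0],[0,0,0,0,0,0],[0,0,0,0,0,0],[0,0,0,0,0,0],[0,0,0,0,0,0],[0,0,0,0,0,0]]'; python3 -m creep '[[0,0,-0.006,0,0,0],[0,0,-0.01,0,0,0],[0,0,-0.01,0,0,0],[0,0,-0.01,0,0,0],[0,0,-0.01,0,0,0],[0,0,-0.02,0,0,0],[0,0,-0.02,0,0,0],[0,0,-0.02,0,0,0]]';python3 -m creep '[[0,0,-0.015,0,0,0],[0,0,0,0,0,0],[0,0,0,0,0,0]]' 0.05
python3 - <<'E'
from lib import *
C=camsave("wrist","w_n3"); go(at(PRESS,[-.038,0,.15]),PRESS[2])
E
```

```text
clock: 16.3
ee_pos: [0.548, -0.0933, 0.043]
eef_rot: [0.001, 0.997, 0.071, -0.001]
wrist_force: [-21.5, 2.4, 46.5]
gripper_width: 0.007
finger_force: 23.0
clock: 16.97
ee_pos: [0.5491, -0.0926, 0.1456]
eef_rot: [-0.0, 0.998, 0.07, -0.001]
wrist_force: [1.4, 0.1, -0.5]
gripper_width: 0.005
finger_force: 0.0
clock: 17.22
ee_pos: [0.55, -0.0924, 0.1607]
eef_rot: [-0.0, 0.998, 0.07, 0.0]
wrist_force: [-0.8, 1.0, -0.3]
gripper_width: 0.173
finger_force: 0.0
at [ 0.5495 -0.0925  0.1598] tool yaw 0.1401 shift mm [   2.4 -114.9    9.8] n 3.0
turn deg [-0.03  0.06 -0.01]  shift if turned first [   2.4 -114.9    9.8]
```

```bash
python3 -m creep '[[0.0008,-0.030,0,0,0,0],[0.0008,-0.04,0,0,0,0],[0.0008,-0.032,0,0,0,0],[0,-0.013,0,0,0,0],[0,0,0,0,0,0],[0,0,0.02,0,0,0],[0,0,0.03,0,0,0],[0,0,0.03,0,0,0]]' 0.05; python3 -m creep '[[0,0,0.02,0,0,0],[0,0,0.012,0,0,0],[0,0,0.006,0,0,0],[0,0,0.003,0,0,0],[0,0,0,0,0,0],[0,0,0,0,0,0]]'
python3 - <<'E'
from lib import *
go(at(PRESS,[-.038,0,.037]),PRESS[2])
E
```

```text
clock: 17.93
ee_pos: [0.5363, 0.0214, 0.0792]
eef_rot: [-0.0, 0.998, 0.07, 0.0]
wrist_force: [0.6, 0.6, -0.2]
gripper_width: 0.567
finger_force: 0.0
clock: 18.43
ee_pos: [0.5369, 0.0216, 0.0397]
eef_rot: [-0.0, 0.998, 0.07, 0.0]
wrist_force: [0.8, -0.4, 0.7]
gripper_width: 0.57
finger_force: 0.0
at [0.5369 0.0216 0.0397] tool yaw 0.1403 shift mm [-1.1 -0.2  2.7] n 1.0
turn deg [-0.   -0.03  0.  ]  shift if turned first [-1.1 -0.2  2.7]
```

```bash
python3 -m creep '[[0,0,0.002,0,0,0],[0,0,0,0,0,0],[0,0,0,0,0,0]]';  python3 -m creep '[[0,0,0,0,0,0],[0,0,0,0,0,0],[0,0,0,0,0,0],[0,0,0,0,0,0],[0,0,0,0,0,0],[0,0,0,0,0,0]]' 0 45; python3 -m creep '[[-0.001,0,-0.003,0,0,0],[-0.005,0,0,0,0,0],[-0.012,0,0,0,0,0],[-0.014,0,0,0,0,0],[-0.012,0,-0.01,0,0,0],[0,0,-0.03,0,0,0],[0,0,-0.035,0,0,0],[0,0,-0.035,0,0,0]]'; python3 -m creep '[[0,0,-0.035,0,0,0],[0,0,-0.015,0,0,0],[0,0,0,0,0,0],[0,0,0,0,0,0]]'
python3 - <<'E'
from lib import *
# panel leaning pose on rack: lower end underside corner at rack (-.0403,.010); grasp g along panel from lower end
a=np.radians(40.2); x=np.array([np.cos(a),0,np.sin(a)]); z=np.array([-np.sin(a),0,np.cos(a)])
c=np.array([-.0403,0,.010])
for l,g in ((.16,.062),(.14,.052)):
    tcp=c+x*g+z*.0165; print(l,"final rack",tcp.round(4),"approach",(tcp+z*.03+x*0).round(4))
t=c+x*.062+z*.0165+np.array([0,.05,0])
go(at(RACK,t+z*.1),RACK[2])
p,R=pose(); print(R.round(3).tolist())
E
```

```text
clock: 18.68
ee_pos: [0.5368, 0.0218, 0.0379]
eef_rot: [-0.0, 0.998, 0.07, 0.001]
wrist_force: [0.1, -0.1, 0.1]
gripper_width: 0.57
finger_force: 0.0
clock: 19.18
ee_pos: [0.5366, 0.0217, 0.0374]
eef_rot: [0.0, 0.998, 0.07, 0.0]
wrist_force: [-0.3, -1.7, 0.8]
gripper_width: 0.271
finger_force: 45.0
clock: 19.85
ee_pos: [0.4915, 0.0151, 0.1511]
eef_rot: [0.0, 0.998, 0.07, -0.001]
wrist_force: [1.0, 0.6, -1.3]
gripper_width: 0.268
finger_force: 45.0
clock: 20.18
ee_pos: [0.4927, 0.0157, 0.2007]
eef_rot: [-0.001, 0.998, 0.07, 0.001]
wrist_force: [0.1, 0.2, -4.4]
gripper_width: 0.268
finger_force: 45.0
0.16 final rack [-0.0036  0.      0.0626] approach [-0.023   0.      0.0855]
0.14 final rack [-0.0112  0.      0.0562] approach [-0.0306  0.      0.0791]
at [0.4927 0.0157 0.2007] tool yaw 0.1401 shift mm [ -14.8 -343.4   62.1] n 9.0
turn deg [ -0.05  -0.1  -16.47]  shift if turned first [  83.3 -333.5   61.7]
[[0.99, 0.14, 0.001], [0.14, -0.99, 0.001], [0.002, -0.001, -1.0]]
```

```bash
python3 -m creep '[[0,0,0,0,0,-5.5],[0,0,0,0,0,-5.5],[0,0,0,0,0,-5.5],[0.005,-0.02,0,0,0,0],[0.0092,-0.037,0,0,0,0],[0.0092,-0.037,0,0,0,0],[0.0092,-0.037,0,0,0,0],[0.0092,-0.037,0,0,0,0]]'; python3 -m creep '[[0.0092,-0.037,0,0,0,0],[0.0092,-0.037,0,0,0,0],[0.0092,-0.037,0,0,0,0],[0.0092,-0.037,0,0,0,0],[0.005,-0.018,0,0,0,0],[0,0,0,0,0,0],[0,0,0,0,0,0]]'
python3 - <<'E'
from lib import *
a=np.radians(40.2); x=np.array([np.cos(a),0,np.sin(a)]); z=np.array([-np.sin(a),0,np.cos(a)])
t=np.array([-.0403,.05,.010])+x*.0638+z*.0175
go(at(RACK,t+x*.028+z*.05),RACK[2],a); print(readout.read_state()["q"])
E
```

```text
clock: 20.85
ee_pos: [0.4594, 0.1864, 0.1983]
eef_rot: [0.001, 0.977, 0.212, -0.002]
wrist_force: [1.2, 0.9, -3.7]
gripper_width: 0.27
finger_force: 45.0
clock: 21.43
ee_pos: [0.4291, 0.3541, 0.1979]
eef_rot: [0.001, 0.977, 0.213, -0.002]
wrist_force: [0.2, -0.5, -2.2]
gripper_width: 0.271
finger_force: 45.0
at [0.4291 0.3541 0.1979] tool yaw 0.43 shift mm [55.5  0.8 76.9] n 3.0
turn deg [ 0.05 40.41  0.18]  shift if turned first [-7.6  0.8 94.6]
[ 1.04154083e+00  1.88098099e-01 -2.90979569e-01 -6.34603815e-04
 -1.09578738e+00  9.59547429e-01]
```

```bash
python3 -m creep '[[0,0,0,0,5,0],[0,0,0,0,7,0],[0,0,0,0,7,0],[0,0,0,0,7,0],[0,0,0,0,7,0],[0,0,0,0,5,0],[0,0,0,0,2.4,0],[0,0,0,0,0,0]]';  python3 -m creep '[[0,0,0,0,0,0],[0,0,0,0,0,0]]'
python3 - <<'E'
from lib import *
a=np.radians(40.2); x=np.array([np.cos(a),0,np.sin(a)]); z=np.array([-np.sin(a),0,np.cos(a)])
t=np.array([-.0403,.05,.010])+x*.0638+z*.0175
go(at(RACK,t+x*.028+z*.04),RACK[2],a)
C=camsave("wrist","w_r1"); C=camsave("side","s_r1"); cv2.imwrite("pics/s_r1.png",cv2.resize(C["color"][60:230,120:340],None,fx=3,fy=3,interpolation=cv2.INTER_CUBIC)[...,::-1])
E
```

```text
clock: 22.1
ee_pos: [0.4527, 0.3441, 0.2094]
eef_rot: [-0.043, 0.94, 0.197, 0.275]
wrist_force: [2.2, -2.5, -2.8]
gripper_width: 0.271
finger_force: 45.0
clock: 22.27
ee_pos: [0.4552, 0.345, 0.211]
eef_rot: [-0.044, 0.941, 0.193, 0.274]
wrist_force: [-0.3, 0.4, -1.9]
gripper_width: 0.27
finger_force: 45.0
at [0.4552 0.345  0.211 ] tool yaw 0.4124 shift mm [-17.1 -21.7 104.3] n 3.0
turn deg [ 2.02  8.02 -0.59]  shift if turned first [-31.4 -18.4 101.7]
```

View pics/s_r1.png

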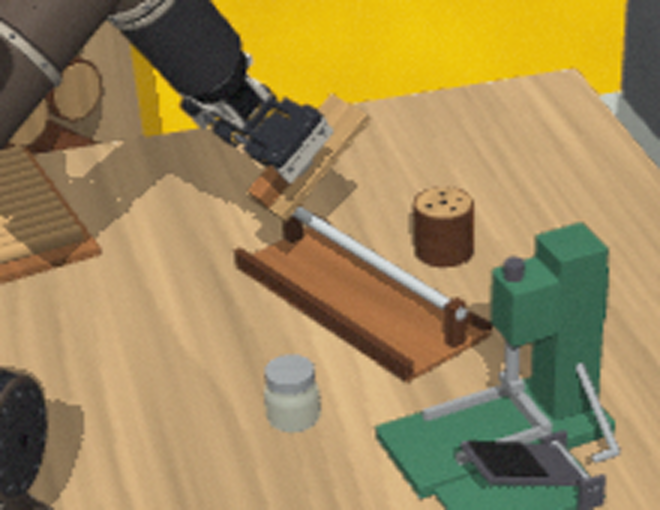

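```bash
python3 - <<'E'
from lib import *
print(np.round(readout.read_state()["q"],3))
E
python3 -m creep '[[0,0,0,0,2,0],[0,0,0,0,2,0],[0,0,0,0,0,0]]'; python3 - <<'E'
from lib import *
print(np.round(readout.read_state()["q"],3))
E
```

```text
[ 1.037 -0.071 -0.995  1.082 -0.386 -0.03 ]
clock: 22.62
ee_pos: [0.4607, 0.3546, 0.2259]
eef_rot: [-0.048, 0.933, 0.193, 0.299]
wrist_force: [0.1, 0.3, -1.7]
gripper_width: 0.272
finger_force: 45.0
[ 0.983 -0.082 -1.014  1.253 -0.361 -0.145]
```

```bash
cat > kin.py <<'E'
from lib import *
from scipy.optimize import least_squares
E=lambda a,t:Ro.from_euler(a,t).as_matrix()
def fk(q,g):
    h,a1,lat,L2,f,e,d6=g
    R=E("z",q[0]); p=np.array([0,0,h])+R@[a1,lat,0]
    R=R@E("y",q[1]); p=p+R@[0,0,L2]
    R=R@E("y",-q[2]); p=p+R@[f,0,e]
    R=R@E("x",S[0]*q[3])@E("y",-q[4]); p=p+R@[d6,0,0]
    R=R@E("x",S[1]*q[5])
    return p,R
S=[1,1]; B=np.eye(3)
E
python3 - <<'E'
import kin; from kin import *
qs=[([1.61,.359,.0115,0,-1.224,-.288],[.166,.654,.2265],[.001,.992,-.124,0]),
([1.04154,.1881,-.29098,-.0006,-1.09579,.95955],[.4291,.3541,.1979],[.001,.977,.213,-.002]),
([1.037,-.071,-.995,1.082,-.386,-.03],[.4552,.345,.211],[-.044,.941,.193,.274])]
s=readout.read_state(); qs.append((s["q"],s["ee_pos"],s["eef_rot"]))
R=lambda w:Ro.from_quat([w[1],w[2],w[3],w[0]]).as_matrix()
best=None
for s0 in(1,-1):
  for s1 in(1,-1):
    kin.S[:]=[s0,s1]
    r=least_squares(lambda g:np.concatenate([(fk(q,g)[0]-p) for q,p,_ in qs]),[.3,0,-.19,.4,.4,0,.3])
    Bs=[fk(q,r.x)[1].T@R(w) for q,_,w in qs]; sp=max(np.abs(b-Bs[0]).max() for b in Bs)
    print(s0,s1,r.x.round(4),"res",np.abs(r.fun).max().round(4),"rot spread",sp.round(3)); 
    if sp<.05: print(Bs[0].round(2).tolist())
E
```

```text
1 1 [-0.8171  0.4265 -0.2006  0.7201 -0.1759  0.3231  0.0241] res 0.0361 rot spread 1.485
1 -1 [-0.8171  0.4265 -0.2006  0.7201 -0.1759  0.3231  0.0241] res 0.0361 rot spread 1.8
-1 1 [-0.6898  0.4013 -0.1834  0.7006 -0.1263  0.2857  0.0789] res 0.0334 rot spread 1.485
-1 -1 [-0.6898  0.4013 -0.1834  0.7006 -0.1263  0.2857  0.0789] res 0.0334 rot spread 0.002
[[-0.0, -0.0, 1.0], [-1.0, -0.0, -0.0], [0.0, -1.0, -0.0]]
```

```bash
cat > kin.py <<'E'
from lib import *
from scipy.optimize import least_squares
E=lambda a,t:Ro.from_euler(a,t).as_matrix()
B=np.array([[0,0,1],[-1,0,0],[0,-1,0.]])
def fk(q,g):
    h,a1,lat,L2,f,e,d6,ux,w,v=g
    R=E("z",q[0]); p=np.array([0,0,h])+R@[a1,lat,0]
    R=R@E("y",q[1]); p=p+R@[ux,0,L2]
    R=R@E("y",-q[2]); p=p+R@[f,0,e]
    R=R@E("x",-q[3])@E("y",-q[4]); p=p+R@[d6,w,v]
    return p,R@E("x",-q[5])@B
qs=[([1.61,.359,.0115,0,-1.224,-.288],[.166,.654,.2265],[.001,.992,-.124,0]),
([1.04154,.1881,-.29098,-.0006,-1.09579,.95955],[.4291,.3541,.1979],[.001,.977,.213,-.002]),
([1.037,-.071,-.995,1.082,-.386,-.03],[.4552,.345,.211],[-.044,.941,.193,.274])]
E
python3 - <<'E'
from kin import *
s=readout.read_state(); qs.append((s["q"],s["ee_pos"],s["eef_rot"])); print(np.round(s["q"],4).tolist(),np.round(s["ee_pos"],4).tolist(),np.round(s["eef_rot"],4).tolist())
g0=np.array([.3,0,0,.35,.35,.0,.3,0,0,0])
for wgt in ([1,1,1e3,1,1,1,1,1,.1,1],[1,1,.1,1,1,1,1,1,1e3,1],[1]*10):
    wgt=np.array(wgt,float)
    r=least_squares(lambda g:np.concatenate([(fk(q,g)[0]-p)*1000 for q,p,_ in qs]+[(g-g0)*wgt]),g0)
    print(r.x.round(3),np.abs(r.fun[:12]).max().round(2))
E
```

```text
[0.9831, -0.0824, -1.0143, 1.2526, -0.3608, -0.1451] [0.4607, 0.3546, 0.2259] [-0.0479, 0.9334, 0.1928, 0.2987]
[ 0.241 -0.038  0.     0.595  0.486 -0.004  0.398  0.014 -0.192  0.007] 0.46
[ 1.036 -0.434 -0.188  0.564  0.471 -0.015  1.158  0.009 -0.003  0.437] 12.5
[ 0.219 -0.026  0.006  0.596  0.486 -0.004  0.376  0.014 -0.197 -0.005] 0.18
```

```bash
cat >> kin.py <<'E'
G=np.array([.241,-.038,0,.595,.486,-.004,.398,.014,-.192,.007])
LO=np.array([-3.07,-1.43,-1.02,-3.03,-3.05,-3.03]); HI=np.array([3.07,2.12,1.25,1.67,0,3.03])
def ik(p,R,q0):
    def f(q):
        a,b=fk(q,G); return np.r_[(a-p)*5,Ro.from_matrix(b.T@R).as_rotvec()]
    r=least_squares(f,np.clip(q0,LO+.03,HI-.03),bounds=(LO+.02,HI-.02)); return r.x,np.abs(r.fun).max()
def tool(yaw,pitch): return E("z",yaw)@np.diag([1,-1,-1.])@E("y",pitch)
def leanpts(l,g,h,y,a=np.radians(40.2)):
    x=np.array([np.cos(a),0,np.sin(a)]); z=np.array([-np.sin(a),0,np.cos(a)])
    return np.array([-.0403,y,.010])+x*g+z*h,x,z
E
python3 - <<'E'
from kin import *
rng=np.random.default_rng(0)
for y in (-.1,-.05,.05,.1):
  t,x,z=leanpts(.16,.0638,.0175,y)
  for pitch in (40.2,30,20,10,0):
    for off in (0,.06):
      for flip in (0,np.pi):
        sols=[]
        for k in range(12):
            q,e=ik(at(RACK,t+z*off),tool(RACK[2],np.radians(pitch))@E("z",flip),rng.uniform(LO,HI) if k else readout.read_state()["q"])
            if e<.003 and not any(np.abs(q-s).max()<.1 for s in sols): sols.append(q)
        if not flip and (sols or pitch>15): print(y,pitch,off,flip>0,[s.round(2).tolist() for s in sols])
E
```

```text
-0.1 40.2 0 False []
-0.1 40.2 0.06 False []
-0.1 30 0 False []
-0.1 30 0.06 False []
-0.1 20 0 False [[0.75, 0.23, -0.85, 0.61, -0.19, 0.67]]
-0.1 20 0.06 False [[0.83, 0.11, -0.83, 0.42, -0.34, 0.8]]
-0.1 10 0 False [[0.78, 0.3, -0.53, 0.11, -0.57, 1.13]]
-0.1 10 0.06 False [[0.81, 0.19, -0.57, 0.11, -0.65, 1.11]]
-0.1 0 0 False [[0.74, 0.39, -0.33, 0.0, -0.85, 1.26]]
-0.1 0 0.06 False [[0.76, 0.28, -0.37, 0.0, -0.91, 1.24]]
-0.05 40.2 0 False []
-0.05 40.2 0.06 False []
-0.05 30 0 False []
-0.05 30 0.06 False []
-0.05 20 0 False [[0.81, 0.23, -0.88, 0.78, -0.18, 0.44]]
-0.05 20 0.06 False [[0.92, 0.11, -0.85, 0.51, -0.34, 0.62]]
-0.05 10 0 False [[0.87, 0.31, -0.54, 0.14, -0.57, 1.02]]
-0.05 10 0.06 False [[0.91, 0.19, -0.58, 0.13, -0.65, 0.99]]
-0.05 0 0 False [[0.82, 0.39, -0.32, 0.0, -0.85, 1.18]]
-0.05 0 0.06 False [[0.85, 0.29, -0.37, 0.0, -0.91, 1.15]]
0.05 40.2 0 False []
0.05 40.2 0.06 False []
0.05 30 0 False []
0.05 30 0.06 False []
0.05 20 0 False [[0.97, 0.26, -0.86, 0.87, -0.23, 0.2]]
0.05 20 0.06 False [[1.1, 0.14, -0.84, 0.62, -0.38, 0.35]]
0.05 10 0 False [[1.04, 0.33, -0.51, 0.18, -0.59, 0.82]]
0.05 10 0.06 False [[1.08, 0.22, -0.55, 0.17, -0.67, 0.79]]
0.05 0 0 False [[0.98, 0.41, -0.29, 0.0, -0.87, 1.02]]
0.05 0 0.06 False [[1.01, 0.31, -0.33, 0.0, -0.93, 0.99]]
0.1 40.2 0 False []
0.1 40.2 0.06 False []
0.1 30 0 False []
0.1 30 0.06 False []
0.1 20 0 False [[1.06, 0.28, -0.82, 0.85, -0.27, 0.14]]
0.1 20 0.06 False [[1.18, 0.17, -0.81, 0.63, -0.41, 0.26]]
0.1 10 0 False [[1.11, 0.35, -0.49, 0.19, -0.61, 0.73]]
0.1 10 0.06 False [[1.16, 0.24, -0.52, 0.18, -0.68, 0.7]]
0.1 0 0 False [[1.05, 0.43, -0.26, 0.0, -0.88, 0.95]]
0.1 0 0.06 False [[1.09, 0.33, -0.3, 0.0, -0.94, 0.91]]
```

```bash
python3 - <<'E'
from kin import *
C=cam("scene")
for n,u in dict(rib1=(445,133),rib2=(455,172),rib3=(537,168),jar=(349,190),toeL=(350,222)).items(): print(n,onplane(C,u,.0).round(3)[:2])
rng=np.random.default_rng(0)
yaw=RACK[2]
for P in [(.32,.36),(.30,.42),(.36,.30),(.47,-.42)]:
  for pitch in (0,-20,-28):
    best=[]
    for k in range(10):
        q,e=ik(np.array([*P,.02]),tool(yaw,np.radians(pitch)),rng.uniform(LO,HI) if k else [1.04,.2,-.3,0,-1.1,.96])
        if e<.003: best.append(q.round(2).tolist()); break
    print(P,pitch,best)
  print("panel corners px",proj(C,tf(box(-.08,.08,-.035,.035,0,.036),*P,yaw)).round().astype(int).min(0),proj(C,tf(box(-.08,.08,-.035,.035,0,.036),*P,yaw)).round().astype(int).max(0))
go([.47,.34,.2],RACK[2],0)
E
```

```text
rib1 [0.012 0.521]
rib2 [0.223 0.548]
rib3 [0.145 0.865]
jar [0.386 0.149]
toeL [0.529 0.165]
(0.32, 0.36) 0 [[1.25, 0.29, -0.63, -0.0, -0.65, 0.74]]
(0.32, 0.36) -20 [[1.07, 0.48, -0.27, -0.23, -1.12, 1.06]]
(0.32, 0.36) -28 [[1.01, 0.57, -0.15, -0.27, -1.28, 1.12]]
panel corners px [389 161] [426 203]
(0.3, 0.42) 0 [[1.33, 0.33, -0.56, -0.0, -0.68, 0.67]]
(0.3, 0.42) -20 [[1.14, 0.52, -0.19, -0.25, -1.14, 0.99]]
(0.3, 0.42) -28 [[1.09, 0.6, -0.07, -0.3, -1.31, 1.05]]
panel corners px [405 159] [443 201]
(0.36, 0.3) 0 [[1.12, 0.27, -0.66, -0.0, -0.64, 0.88]]
(0.36, 0.3) -20 [[0.95, 0.47, -0.3, -0.19, -1.11, 1.16]]
(0.36, 0.3) -28 [[0.91, 0.56, -0.18, -0.23, -1.28, 1.2]]
panel corners px [373 167] [410 209]
(0.47, -0.42) 0 [[-0.42, 0.48, -0.3, -0.0, -0.79, 2.42]]
(0.47, -0.42) -20 [[-0.28, 0.59, -0.25, 0.26, -1.02, 2.11]]
(0.47, -0.42) -28 [[-0.24, 0.65, -0.2, 0.33, -1.13, 2.03]]
panel corners px [185 163] [210 204]
at [0.4606 0.3538 0.2253] tool yaw 0.4166 shift mm [-12.1  15.7  22.9] n 1.0
turn deg [  1.95 -35.07  -1.16]  shift if turned first [ 2.8 16.5 25.3]
```

```bash
python3 -m creep '[[0,0,0,0.4,-5,-0.2],[0,0,0,0.4,-6,-0.2],[0,0,0,0.4,-6,-0.2],[0,0,0,0.4,-6,-0.2],[0,0,0,0.4,-6,-0.2],[0,0,0,0,-6,0],[0,0,0,0,0,0],[0,0,0,0,0,0]]'
python3 - <<'E'
from lib import *
go([.30,.36,.06],RACK[2],0); s=readout.read_state(); print(s["q"],s["gripper_width"])
E
```

```text
clock: 23.33
ee_pos: [0.4855, 0.3479, 0.2379]
eef_rot: [-0.006, 0.974, 0.194, 0.113]
wrist_force: [-1.1, 0.1, -3.0]
gripper_width: 0.264
finger_force: 45.0
at [0.4855 0.3479 0.2379] tool yaw 0.3962 shift mm [-201.9  -87.1  133.6] n 7.0
turn deg [  2.05 -12.84  -1.99]  shift if turned first [-163.8  -87.9  177.9]
[ 1.05134254  0.09920874 -0.40837688  0.20519983 -0.91388371  0.79857845] 0.2641555389536917
```

```bash
python3 -m creep '[[0,0,0,1,-6.4,-1],[0,0,0,1,-6.4,-1],[0,0,0,0,0,0],[-0.03,-0.0176,0.01,0,0,0],[-0.033,-0.0176,0.01,0,0,0],[-0.033,-0.0176,0.01,0,0,0],[-0.033,-0.0176,0.01,0,0,0],[-0.033,-0.0176,0.01,0,0,0]]';python3 -m creep '[[0,0,0,0,0,0],[0,0,0,0,0,0]]'
python3 - <<'E'
from lib import *
go([.30,.36,.022],RACK[2],0)
E
```

```text
clock: 24.0
ee_pos: [0.2995, 0.3568, 0.1864]
eef_rot: [0.002, 0.977, 0.212, 0.001]
wrist_force: [-0.3, 1.5, -2.2]
gripper_width: 0.271
finger_force: 45.0
clock: 24.17
ee_pos: [0.2992, 0.3573, 0.1871]
eef_rot: [0.002, 0.977, 0.214, 0.001]
wrist_force: [1.1, 0.2, -1.2]
gripper_width: 0.268
finger_force: 45.0
at [0.2992 0.3573 0.1871] tool yaw 0.4317 shift mm [  1.5  -2.7 165.1] n 4.0
turn deg [ 0.21 -0.12  0.24]  shift if turned first [  1.9  -2.1 165.1]
```

```bash
python3 -m creep '[[0,0,0.02,0.2,-0.1,0.2],[0,0,0.035,0,0,0],[0,0,0.035,0,0,0],[0,0,0.035,0,0,0],[0,0,0.022,0,0,0],[0,0,0.012,0,0,0],[0,0,0.005,0,0,0],[0,0,0,0,0,0]]';python3 -m creep '[[0,0,0,0,0,0],[0,0,0.003,0,0,0],[0,0,0,0,0,0]]';python3 -m creep '[[0,0,0.0015,0,0,0],[0,0,0,0,0,0]]';python3 - <<'E'
from lib import *
C=camsave("wrist","w_re")
E
```

```text
clock: 24.83
ee_pos: [0.302, 0.3572, 0.0228]
eef_rot: [0.001, 0.978, 0.21, -0.0]
wrist_force: [0.1, 0.0, -1.8]
gripper_width: 0.268
finger_force: 45.0
clock: 25.08
ee_pos: [0.3021, 0.3588, 0.0216]
eef_rot: [-0.001, 0.978, 0.21, 0.001]
wrist_force: [0.4, 0.5, -2.0]
gripper_width: 0.269
finger_force: 45.0
clock: 25.25
ee_pos: [0.3019, 0.3585, 0.0198]
eef_rot: [-0.001, 0.978, 0.211, 0.0]
wrist_force: [0.7, -0.9, -2.4]
gripper_width: 0.272
finger_force: 45.0
```

```bash
python3 -m creep '[[0,0,0.0015,0,0,0],[0,0,0,0,0,0]]';python3 -m creep '[[0,0,0.001,0,0,0],[0,0,0,0,0,0]]';python3 -m creep '[[0,0,0,0,0,0],[0,0,0,0,0,0],[0,0,0,0,0,0],[0,0,0,0,0,0]]' 0.045;python3 -m creep '[[0,0,-0.015,0,0,0],[0,0,-0.02,0,-5,0],[0,0,-0.01,0,-6,0],[0,0,0,0,-6,0],[0,0,0,0,-6,0],[0,0,0,0,-5,0],[0,0,0,0,0,0],[0,0,0,0,0,0]]'
python3 - <<'E'
from lib import *
go([.302,.3585,.0195],RACK[2],np.radians(-28)); print(np.round(readout.read_state()["q"],2))
E
```

```text
clock: 25.47
ee_pos: [0.3018, 0.3582, 0.0179]
eef_rot: [-0.0, 0.978, 0.211, 0.0]
wrist_force: [-0.4, -0.7, -2.2]
gripper_width: 0.27
finger_force: 45.0
clock: 25.63
ee_pos: [0.3018, 0.3583, 0.0173]
eef_rot: [-0.0, 0.978, 0.211, 0.0]
wrist_force: [-1.8, -1.4, 4.6]
gripper_width: 0.27
finger_force: 45.0
clock: 25.97
ee_pos: [0.3019, 0.3583, 0.017]
eef_rot: [-0.0, 0.978, 0.211, 0.0]
wrist_force: [-0.5, 0.2, 0.4]
gripper_width: 0.489
finger_force: 0.0
clock: 26.63
ee_pos: [0.3034, 0.3583, 0.0602]
eef_rot: [0.052, 0.949, 0.203, -0.237]
wrist_force: [-0.1, -0.2, -0.3]
gripper_width: 0.516
finger_force: 0.0
at [0.3034 0.3583 0.0602] tool yaw 0.4212 shift mm [18.1 -0.9 36.4] n 1.0
turn deg [-0.07  0.06 -0.32]  shift if turned first [18.1 -0.8 36.5]
[ 1.04  0.49 -0.2  -0.29 -1.3   1.09]
```

```bash
python3 -m creep '[[0.006,-0.0003,0.012,0,0,-0.3],[0.006,-0.0003,0.012,0,0,0],[0.004,-0.0003,0.008,0,0,0],[0.002,0,0.004,0,0,0],[0,0,0,0,0,0],[0,0,0,0,0,0]]';python3 -m creep '[[0,0,0,0,0,0],[0,0,0,0,0,0],[0,0,0,0,0,0],[0,0,0,0,0,0],[0,0,0,0,0,0],[0,0,0,0,0,0]]' 0 50
python3 - <<'E'
from lib import *
go([.302,.3585,.0195],RACK[2],np.radians(-28))
E
python3 -m creep '[[-0.009,0,-0.018,0,0,0],[-0.014,0,-0.03,0,0,0],[-0.014,0,-0.03,0,0,0],[-0.014,0,-0.03,0,0,0],[-0.009,0,-0.02,0,0,0],[0,0,0,0,0,0],[0,0,0,0,0,0]]'
python3 - <<'E'
from kin import *
# grasp: panel x .0638 from lower end, height h of TCP over underside; tool pitch rel to panel -28
t,x,z=leanpts(.16,.0638,.0195,.05)
for off in (0,.03,.08):
    P=at(RACK,t+x*.028+z*off); R=tool(RACK[2],np.radians(12.2)); print(off,P.round(4),[ (q.round(2).tolist(),round(e,4)) for q,e in [ik(P,R,readout.read_state()["q"])]])
go(at(RACK,t+x*.028+z*.08),RACK[2],np.radians(12.2))
E
```

```text
clock: 27.13
ee_pos: [0.301, 0.359, 0.0217]
eef_rot: [0.051, 0.948, 0.207, -0.236]
wrist_force: [0.3, -0.2, -0.1]
gripper_width: 0.512
finger_force: 0.0
clock: 27.63
ee_pos: [0.3015, 0.3591, 0.0221]
eef_rot: [0.05, 0.948, 0.207, -0.236]
wrist_force: [0.4, 0.1, 4.0]
gripper_width: 0.27
finger_force: 50.0
at [0.3015 0.3591 0.0221] tool yaw 0.4303 shift mm [1.4 0.7 2.2] n 1.0
turn deg [-0.09 -0.04  0.14]  shift if turned first [1.4 0.7 2.2]
clock: 28.22
ee_pos: [0.3081, 0.3622, 0.1637]
eef_rot: [0.049, 0.948, 0.207, -0.235]
wrist_force: [0.5, -0.5, -2.8]
gripper_width: 0.269
finger_force: 50.0
0 [0.5078 0.3891 0.0841] [([1.03, 0.32, -0.5, 0.22, -0.58, 0.8], np.float64(0.0))]
0.03 [0.4902 0.3811 0.1071] [([1.05, 0.26, -0.52, 0.21, -0.62, 0.79], np.float64(0.0))]
0.08 [0.4609 0.3677 0.1453] [([1.09, 0.17, -0.55, 0.2, -0.7, 0.76], np.float64(0.0))]
at [0.3081 0.3622 0.1637] tool yaw 0.4309 shift mm [133.4  58.5 -49.9] n 4.0
turn deg [-0.25 40.03  0.1 ]  shift if turned first [134.2  58.3  47.9]
```

```bash
python3 -m creep '[[0.015,0.0065,-0.006,0,0,0],[0.0267,0.0117,-0.01,0,0,0],[0.0267,0.0117,-0.01,0,0,0],[0.0267,0.0117,-0.01,0,0,0],[0.0267,0.0117,-0.01,0,0,0],[0.0117,0.0052,-0.004,0,0,0],[0,0,0,0,0,0]]';python3 -m creep '[[0,0,0,0,4,0],[0,0,0,0,6,0],[0,0,0,0,6,0],[0,0,0,0,6,0],[0,0,0,0,6,0],[0,0,0,0,6,0],[0,0,0,0,6,0],[0,0,0,0,0,0]]';python3 -m creep '[[0,0,0,0,0,0],[0,0,0,0,0,0],[0,0,0,0,0,0]]'
python3 - <<'E'
from kin import *
t,x,z=leanpts(.16,.0638,.0221,.05)
go(at(RACK,t+x*.025+z*.03),RACK[2],np.radians(12.2))
print(readout.read_state()["gripper_width"])
C=camsave("side","s_r2"); cv2.imwrite("pics/s_r2.png",cv2.resize(C["color"][90:210,150:310],None,fx=5,fy=5,interpolation=cv2.INTER_CUBIC)[...,::-1])
E
```

```text
clock: 28.8
ee_pos: [0.4624, 0.366, 0.1403]
eef_rot: [0.051, 0.948, 0.205, -0.238]
wrist_force: [-0.2, -0.2, -2.6]
gripper_width: 0.267
finger_force: 50.0
clock: 29.47
ee_pos: [0.4536, 0.3583, 0.1378]
eef_rot: [-0.02, 0.972, 0.212, 0.1]
wrist_force: [-1.6, -3.2, -5.3]
gripper_width: 0.271
finger_force: 50.0
clock: 29.72
ee_pos: [0.4611, 0.3683, 0.1445]
eef_rot: [-0.024, 0.972, 0.212, 0.102]
wrist_force: [0.1, -0.2, -1.9]
gripper_width: 0.268
finger_force: 50.0
at [0.4611 0.3683 0.1445] tool yaw 0.4284 shift mm [19.4  0.6 42.3] n 2.0
turn deg [-0.19  0.16  0.05]  shift if turned first [19.3  0.4 42.4]
0.26834165233508434
```

View pics/s_r2.png

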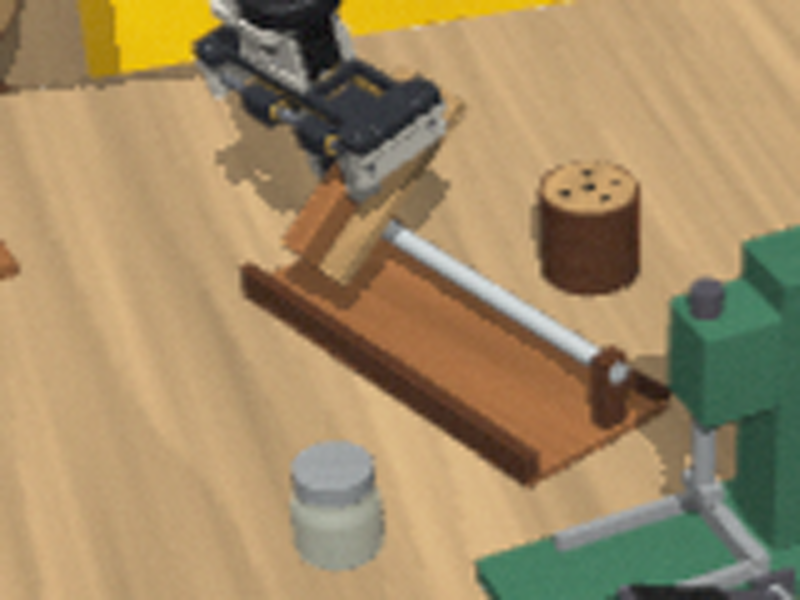

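```bash
python3 -m creep '[[0.005,0.0001,0.012,-0.2,0.1,0],[0.008,0.0001,0.017,0,0,0],[0.006,0.0001,0.013,0,0,0],[0,0,0,0,0,0],[0.005,0,0.009,0,0,0],[0.004,0,0.008,0,0,0],[0,0,0,0,0,0],[0,0,0,0,0,0]]'
python3 - <<'E'
from kin import *
t,x,z=leanpts(.16,.0638,.0221,.05)
go(at(RACK,t+x*.025),RACK[2],np.radians(12.2))
go(at(RACK,t+x*.004+z*.004),RACK[2],np.radians(12.2))
E
```

```text
clock: 30.43
ee_pos: [0.4973, 0.3834, 0.092]
eef_rot: [-0.022, 0.972, 0.211, 0.103]
wrist_force: [-0.1, -0.2, -0.7]
gripper_width: 0.266
finger_force: 50.0
at [0.4973 0.3834 0.092 ] tool yaw 0.428 shift mm [ 6.2 -0.9  9.3] n 1.0
turn deg [0.07 0.11 0.03]  shift if turned first [ 6.2 -0.8  9.3]
at [0.4973 0.3834 0.092 ] tool yaw 0.428 shift mm [-14.2  -0.9  15.7] n 1.0
turn deg [0.07 0.11 0.03]  shift if turned first [-14.2  -0.8  15.7]
```

```bash
python3 -m creep '[[0.0015,-0.0004,0.004,0,0,0],[-0.006,-0.0004,0.005,0,0,0],[-0.006,0,0.004,0,0,0],[-0.0035,0,0.0025,0,0,0],[0,0,0,0,0,0],[0,0,0,0,0,0]]';python3 -m creep '[[-0.0018,0,0.001,0,0,0],[-0.0018,0,0.001,0,0,0],[0,0,0,0,0,0],[0,0,0,0,0,0]]'
python3 - <<'E'
from kin import *
t,x,z=leanpts(.16,.0638,.0221,.05)
go(at(RACK,t),RACK[2],np.radians(12.2))
E
```

```text
clock: 30.93
ee_pos: [0.4875, 0.3808, 0.0751]
eef_rot: [-0.023, 0.971, 0.212, 0.104]
wrist_force: [3.7, 1.8, -1.0]
gripper_width: 0.267
finger_force: 50.0
clock: 31.27
ee_pos: [0.487, 0.3813, 0.0748]
eef_rot: [-0.024, 0.971, 0.212, 0.106]
wrist_force: [11.2, 0.1, 8.6]
gripper_width: 0.273
finger_force: 50.0
at [0.487  0.3813 0.0748] tool yaw 0.4299 shift mm [-2.3  1.5  6.4] n 1.0
turn deg [-0.12 -0.31  0.14]  shift if turned first [-2.2  1.5  6.4]
```

```bash
python3 -m creep '[[0.002,0.0005,0.0005,0,0,0],[0.001,0.0005,0.002,0,0,0],[0,0,0,0,0,0],[0,0,0,0,0,0]]';python3 -m creep '[[0.0005,0,0.001,0,0,0],[0,0,0,0,0,0],[0,0,0,0,0,0]]';python3 -m creep '[[0.0005,0,0.001,0,0,0],[0,0,0,0,0,0],[0,0,0,0,0,0]]'
python3 - <<'E'
from kin import *
t,x,z=leanpts(.16,.0638,.0221,.05)
go(at(RACK,t),RACK[2],np.radians(12.2))
E
```

```text
clock: 31.6
ee_pos: [0.4897, 0.3815, 0.0723]
eef_rot: [-0.024, 0.971, 0.212, 0.106]
wrist_force: [5.2, 1.8, 10.0]
gripper_width: 0.27
finger_force: 50.0
clock: 31.85
ee_pos: [0.4903, 0.382, 0.0711]
eef_rot: [-0.024, 0.971, 0.212, 0.106]
wrist_force: [8.0, 3.1, 4.7]
gripper_width: 0.27
finger_force: 50.0
clock: 32.1
ee_pos: [0.4907, 0.3822, 0.0708]
eef_rot: [-0.024, 0.971, 0.212, 0.106]
wrist_force: [1.9, 1.8, 11.8]
gripper_width: 0.27
finger_force: 50.0
at [0.4907 0.3822 0.0708] tool yaw 0.4293 shift mm [-5.1  0.8  1.7] n 1.0
turn deg [-0.13 -0.23  0.1 ]  shift if turned first [-5.   0.8  1.7]
```

```bash
python3 -m creep '[[0,0,0,0,0,0],[0,0,0,0,0,0],[0,0,0,0,0,0],[0,0,0,0,0,0]]' 0.034; python3 -m creep '[[0,0,0,0,0,0],[0,0,0,0,0,0]]' 0.05;python3 -m creep '[[-0.006,0,-0.012,0,0,0],[-0.009,0,-0.018,0,0,0],[-0.015,0,-0.03,0,0,0],[-0.015,0,-0.03,0,0,0],[-0.015,0,-0.03,0,0,0],[0,0,0,0,0,0],[0,0,0,0,0,0]]'
python3 - <<'E'
from lib import *
C=camsave("wrist","w_r3"); D=camsave("side","s_r3")
a=cv2.resize(D["color"][90:210,150:310],(800,600),interpolation=cv2.INTER_CUBIC)
cv2.imwrite("pics/both.png",np.vstack([cv2.resize(C["color"],(400,300)),a[50:350,150:550]])[...,::-1])
E
```

```text
clock: 32.43
ee_pos: [0.4887, 0.379, 0.0675]
eef_rot: [-0.021, 0.972, 0.211, 0.103]
wrist_force: [0.9, 0.7, 1.2]
gripper_width: 0.386
finger_force: 0.0
clock: 32.6
ee_pos: [0.489, 0.3794, 0.0677]
eef_rot: [-0.022, 0.972, 0.211, 0.103]
wrist_force: [0.1, -0.6, 0.2]
gripper_width: 0.486
finger_force: 0.0
clock: 33.18
ee_pos: [0.4126, 0.3456, 0.1749]
eef_rot: [-0.024, 0.971, 0.212, 0.105]
wrist_force: [0.5, -0.2, -0.9]
gripper_width: 0.572
finger_force: 0.0
```

View pics/both.png

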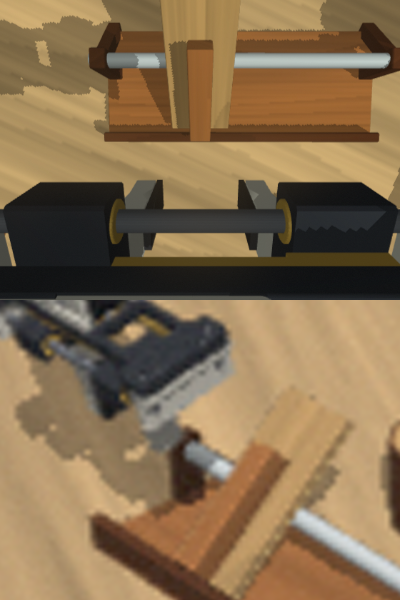

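```bash
python3 -m creep '[[0,0,-0.03,0,-5,0],[0,0,-0.035,0,-6,0],[0,0,-0.035,0,-1.2,0],[0,0,-0.025,0,0,7],[0,0,0,0,0,7],[0,0,0,0,0,7],[0,0,0,0,0,7],[0,0,0,0,0,0]]' 0.05
python3 - <<'E'
from lib import *
go([.54,-.226,.25],-.32); print(np.round(readout.read_state()["q"],2))
see([cam("scene"),cam("side")],"panel_mid",.14,(.606,-.248,-.32))
E
```

```text
clock: 33.95
ee_pos: [0.4031, 0.3399, 0.2907]
eef_rot: [-0.0, 0.999, -0.034, 0.005]
wrist_force: [-0.1, 0.2, 0.2]
gripper_width: 0.574
finger_force: 0.0
at [0.4031 0.3399 0.2907] tool yaw -0.0685 shift mm [174.9 555.3  42. ] n 14.0
turn deg [-0.12 -0.57 14.41]  shift if turned first [308.  494.1  40.7]
[ 1.08  0.07 -0.22  0.01 -1.28  0.42]
scene [([221.0, 222.0], 0.58, 751)]
side [([328.0, 263.0], 0.83, 819)]
panel_mid [ 0.6238 -0.2834 -0.2688] 1-IoU 0.101
```

```bash
python3 -m creep '[[0.0122,0.0371,0.0025,0,0,0],[0.0122,0.0371,0.0025,0,0,0],[0.0122,0.0371,0.0025,0,0,0],[0.0122,0.0371,0.0025,0,0,0],[0.0122,0.0371,0.0025,0,0,0],[0.0122,0.0371,0.0025,0,0,0],[0.0122,0.0371,0.0025,0,0,0],[0.0122,0.0371,0.0025,0,0,0]]'; python3 -m creep '[[0.0122,0.0371,0.0025,0,0,0],[0.0122,0.0371,0.0025,0,0,0],[0.0122,0.0371,0.0025,0,0,0],[0.0122,0.0371,0.0025,0,0,0],[0.0122,0.0371,0.0025,0,0,0],[0.0122,0.0371,0.0025,0,0,0],[0.0122,0.0371,0.0025,0,0,0],[0.0122,0.0371,0.0025,0,0,0]]'; python3 -m creep '[[0,0,0,0,0,6],[0,0,0,0,0,5.5],[0,0,0,0,0,0],[0,0,0,0,0,0],[0,0,0,0,0,0]]'
python3 - <<'E'
from lib import *
C=camsave("wrist","w_mid"); p=see([C],"panel_mid",.14,(.624,-.283,-.27))
for k in ("glue",): 
    for n in ("scene","side"):
        c=cam(n); print([onplane(c,d["centre"],.07).round(3) for d in eyes.silhouettes(n,k)][:1])
go(at(p,[-.015,0,.05]),p[2])
E
```

```text
clock: 34.82
ee_pos: [0.4821, 0.036, 0.2725]
eef_rot: [-0.002, 1.0, -0.029, 0.006]
wrist_force: [0.8, 0.4, -1.0]
gripper_width: 0.572
finger_force: 0.0
clock: 35.48
ee_pos: [0.5615, -0.2665, 0.2521]
eef_rot: [-0.002, 1.0, -0.03, 0.006]
wrist_force: [1.4, 1.0, 0.8]
gripper_width: 0.575
finger_force: 0.0
clock: 35.9
ee_pos: [0.5613, -0.264, 0.2526]
eef_rot: [-0.002, 0.992, -0.129, 0.006]
wrist_force: [-0.1, 0.3, 0.3]
gripper_width: 0.577
finger_force: 0.0
wrist [([284.0, 111.0], 0.83, 8907)]
panel_mid [ 0.6262 -0.2828 -0.2697] 1-IoU 0.017
[array([ 0.662, -0.397,  0.07 ])]
[array([ 0.676, -0.409,  0.07 ])]
at [ 0.5614 -0.264   0.2529] tool yaw -0.2612 shift mm [ 50.2   2.5 203.4] n 6.0
turn deg [-0.33 -0.64  0.49]  shift if turned first [ 52.4   0.9 202.9]
```

```bash
python3 -m creep '[[0,0,0,-0.3,-0.6,0.5],[0.014,0.0005,0.02,0,0,0],[0.0134,0.0004,0.03,0,0,0],[0,0,0.035,0,0,0],[0,0,0.035,0,0,0],[0,0,0.035,0,0,0],[0,0,0.025,0,0,0],[0,0,0,0,0,0]]'; python3 -m creep '[[0,0,0.02,0,0,0],[0,0,0.012,0,0,0],[0,0,0.01,0,0,0],[0,0,0.006,0,0,0],[0,0,0.003,0,0,0],[0,0,0,0,0,0],[0,0,0,0,0,0]]'
python3 - <<'E'
from lib import *
p=(.6262,-.2828,-.2697); go(at(p,[-.040,0,.0165]),p[2])
E
```

```text
clock: 36.87
ee_pos: [0.5838, -0.2713, 0.0665]
eef_rot: [-0.001, 0.991, -0.136, -0.005]
wrist_force: [-1.9, 0.3, -1.2]
gripper_width: 0.572
finger_force: 0.0
clock: 37.45
ee_pos: [0.588, -0.2725, 0.0223]
eef_rot: [-0.0, 0.991, -0.135, 0.0]
wrist_force: [0.6, 0.4, -0.1]
gripper_width: 0.569
finger_force: 0.0
at [ 0.588  -0.2725  0.0223] tool yaw -0.2712 shift mm [-0.4 -0.3  5.8] n 1.0
turn deg [-0.02 -0.05 -0.09]  shift if turned first [-0.4 -0.3  5.8]
```

```bash
python3 -m creep '[[0,0,0.003,0,0,0],[0,0,0.0025,0,0,0],[0,0,0,0,0,0],[0,0,0,0,0,0]]'; python3 -m creep '[[0,0,0,0,0,0],[0,0,0,0,0,0],[0,0,0,0,0,0],[0,0,0,0,0,0],[0,0,0,0,0,0],[0,0,0,0,0,0]]' 0 50; python3 -m creep '[[0,0,-0.01,0,0,0],[0,0,-0.02,0,0,0],[0,0,-0.03,0,0,0],[0,0,-0.035,0,0,0],[0,0,-0.035,0,0,0],[0,0,-0.025,0,0,0],[0,0,0,0,0,0]]'; python3 -m creep '[[0,0,0,0,0,-5],[0,0,0,0,0,-5],[0,0,0,0,0,-5],[0,0,0,0,0,-5],[0,0,0,0,0,-3.5],[0,0,0,0,0,0],[0,0,0,0,0,0]]'
python3 - <<'E'
from lib import *
# panel center staged at press x=-.010-.045 ; grasp at -.040
go(at(PRESS,[-.095,0,.17]),PRESS[2])
E
```

```text
clock: 37.78
ee_pos: [0.5875, -0.2724, 0.0161]
eef_rot: [-0.0, 0.991, -0.135, 0.0]
wrist_force: [-0.9, -0.6, -0.1]
gripper_width: 0.571
finger_force: 0.0
clock: 38.28
ee_pos: [0.5876, -0.2724, 0.0161]
eef_rot: [-0.0, 0.991, -0.135, 0.0]
wrist_force: [-1.0, -0.4, 0.2]
gripper_width: 0.27
finger_force: 50.0
clock: 38.87
ee_pos: [0.5904, -0.2736, 0.1786]
eef_rot: [0.001, 0.991, -0.135, 0.005]
wrist_force: [1.2, -0.6, -1.2]
gripper_width: 0.271
finger_force: 50.0
clock: 39.45
ee_pos: [0.5871, -0.2724, 0.171]
eef_rot: [-0.0, 0.998, 0.068, -0.0]
wrist_force: [-0.2, 0.3, -1.7]
gripper_width: 0.272
finger_force: 50.0
at [ 0.5871 -0.2724  0.171 ] tool yaw 0.1365 shift mm [ -67.9 -298.     1.2] n 8.0
turn deg [-0.04  0.01 -0.22]  shift if turned first [ -66.7 -298.3    1. ]
```

```bash
python3 -m creep '[[-0.02,0,0,0,0,-0.2],[-0.03,-0.012,0,0,0,0],[-0.0167,-0.034,0,0,0,0],[0,-0.04,0,0,0,0],[0,-0.04,0,0,0,0],[0,-0.04,0,0,0,0],[0,-0.04,0,0,0,0],[0,-0.04,0,0,0,0]]'; python3 -m creep '[[0,-0.035,0,0,0,0],[0,-0.017,0,0,0,0],[0,0,0,0,0,0],[0,0,0,0,0,0],[0,0,0,0,0,0]]'
python3 - <<'E'
from lib import *
go(at(PRESS,[-.095,0,.043]),PRESS[2])
C=camsave("wrist","w_m2")
# check held panel by silhouette
D=eyes.silhouettes("wrist","panel_mid"); print([(d["p"],d["centre"]) for d in D])
p,R=pose(); pan=np.vstack(panel(.14))+[.040,0,-.0161]; pan=(pan*[1,-1,-1])@R.T+p
print("expected corners",proj(C,pan).round().astype(int)[[4,6,5,7,13,15]].tolist())
hsv=cv2.cvtColor(C["color"],cv2.COLOR_RGB2HSV)
for v in (100,140,180): 
    row=C["color"][v].astype(int); g=np.abs(np.diff(row,axis=0)).sum(1); print(v,[int(i) for i in np.nonzero(g>60)[0] if 150<i<400])
for u in (225,340): g=np.abs(np.diff(C["color"][:,u].astype(int),axis=0)).sum(1); print("col",u,np.nonzero(g[:200]>60)[0].tolist())
E
```

```text
clock: 40.12
ee_pos: [0.4858, -0.0368, 0.1715]
eef_rot: [-0.0, 0.998, 0.07, 0.0]
wrist_force: [2.5, 1.3, -1.5]
gripper_width: 0.267
finger_force: 50.0
clock: 40.53
ee_pos: [0.4791, 0.013, 0.1713]
eef_rot: [-0.0, 0.997, 0.071, 0.0]
wrist_force: [-0.5, -0.1, -2.7]
gripper_width: 0.272
finger_force: 50.0
at [0.4791 0.013  0.1713] tool yaw 0.1415 shift mm [  0.3  -0.6 128.3] n 4.0
turn deg [-0.02 -0.02  0.07]  shift if turned first [  0.3  -0.6 128.3]
[(0.67, [508.6, 258.6]), (0.62, [279.0, 139.4])]
expected corners [[363, 23], [203, 22], [369, 16], [196, 16], [314, 147], [251, 147]]
100 [187, 360, 389, 391, 392]
140 [191, 316, 357, 358, 393]
180 [194, 249, 310, 315, 356]
col 225 [6, 7, 14, 15, 105]
col 340 [15]
```

```bash
python3 -m creep '[[0,-0.0005,0.02,0,0,0],[0,0,0.03,0,0,0],[0,0,0.03,0,0,0],[0,0,0.025,0,0,0],[0,0,0.013,0,0,0],[0,0,0.007,0,0,0],[0,0,0,0,0,0],[0,0,0,0,0,0]]'; python3 -m creep '[[0,0,0.004,0,0,0],[0,0,0.003,0,0,0],[0,0,0,0,0,0],[0,0,0,0,0,0]]'
python3 - <<'E'
from lib import *
go(at(PRESS,[-.0507,0,.037]),PRESS[2])
E
```

```text
clock: 41.3
ee_pos: [0.4796, 0.0132, 0.0465]
eef_rot: [-0.0, 0.998, 0.071, 0.0]
wrist_force: [0.2, 0.2, -1.3]
gripper_width: 0.269
finger_force: 50.0
clock: 41.63
ee_pos: [0.4793, 0.0138, 0.0395]
eef_rot: [-0.0, 0.997, 0.071, 0.0]
wrist_force: [0.0, 0.8, -2.6]
gripper_width: 0.275
finger_force: 50.0
at [0.4793 0.0138 0.0395] tool yaw 0.1424 shift mm [44.3  0.2  2.6] n 2.0
turn deg [-0.03 -0.05  0.12]  shift if turned first [44.3  0.1  2.5]
```

```bash
python3 -m creep '[[0,0,0.0015,0,0,0],[0.008,0,0,0,0,0],[0.012,0,0,0,0,0],[0.012,0,0,0,0,0],[0.007,0,0,0,0,0],[0.002,0,0,0,0,0],[0,0,0,0,0,0],[0,0,0,0,0,0]]'; python3 -m creep '[[0.0015,0,0,0,0,0],[0,0,0,0,0,0],[0,0,0,0,0,0]]'; python3 -m creep '[[0.0015,0,0,0,0,0],[0,0,0,0,0,0],[0,0,0,0,0,0]]'; python3 -m creep '[[0.001,0,0,0,0,0],[0,0,0,0,0,0],[0,0,0,0,0,0]]'
```

```text
clock: 42.3
ee_pos: [0.5192, 0.0193, 0.0374]
eef_rot: [-0.0, 0.997, 0.071, -0.0]
wrist_force: [-0.2, -0.4, -2.8]
gripper_width: 0.27
finger_force: 50.0
clock: 42.55
ee_pos: [0.521, 0.0197, 0.0378]
eef_rot: [-0.0, 0.997, 0.071, 0.0]
wrist_force: [-0.5, -0.3, -2.3]
gripper_width: 0.271
finger_force: 50.0
clock: 42.8
ee_pos: [0.5226, 0.0199, 0.0377]
eef_rot: [-0.0, 0.997, 0.071, 0.0]
wrist_force: [-0.8, -0.4, -1.5]
gripper_width: 0.27
finger_force: 50.0
clock: 43.05
ee_pos: [0.5226, 0.0197, 0.0373]
eef_rot: [-0.0, 0.997, 0.071, -0.001]
wrist_force: [-5.0, 0.4, -0.7]
gripper_width: 0.27
finger_force: 50.0
```

```bash
python3 -m creep '[[0.0005,0,0.0015,0,0,0],[0,0,0,0,0,0],[0,0,0,0,0,0]]';  python3 -m creep '[[0,0,0.001,0,0,0],[0,0,0,0,0,0],[0,0,0,0,0,0]]'; python3 -m creep '[[0,0,0,0,0,0],[0,0,0,0,0,0],[0,0,0,0,0,0],[0,0,0,0,0,0]]' 0.045;  python3 -m creep '[[0,0,-0.01,0,0,0],[0,0,-0.03,0,0,0],[-0.02,0,-0.03,0,0,0],[-0.02,0,-0.03,0,0,0],[0,0,-0.03,0,0,0],[0,0,0,0,0,0],[0,0,0,0,0,0],[0,0,0,0,0,0]]'
python3 - <<'E'
from lib import *
C=camsave("wrist","w_m3")
u=proj(C,np.vstack([tf(b,*at(PRESS,[-.0107,0,0])[:2],PRESS[2],.02) for b in panel(.14)])).round(1); print("board",u[[1,3]].tolist(),"batten top back",u[[9,11]].tolist(),"batten top front",u[[13,15]].tolist())
D=eyes.silhouettes("wrist","panel_mid"); print([(round(d["p"],2),np.round(d["centre"]).tolist(),int(d["pixels"].sum())) for d in D])
a=at(PRESS,[-.0107,0,0]); im=C["color"].copy()
for b in panel(.14):
  for w in proj(C,tf(b,*a[:2],PRESS[2],.02)): cv2.circle(im,tuple(int(round(k)) for k in w),1,(255,0,0),-1)
cv2.imwrite("pics/w_m3.png",im[...,::-1])
for d in D[:2]:
    r=fit([C],[d["pixels"].astype(np.float32)],panel(.14),[a[0],a[1],.14],.02); q=r[0]; e=Ro.from_euler("z",-PRESS[2]).as_matrix()@np.r_[q[:2]-PRESS[:2],0]; print("in press",e.round(4),(q[2]-PRESS[2]).round(3),r[1])
go(at(PRESS,[-.040,-.115,.13]),PRESS[2])
E
```

```text
clock: 43.3
ee_pos: [0.5226, 0.0196, 0.0361]
eef_rot: [0.0, 0.997, 0.071, -0.001]
wrist_force: [-7.9, -0.0, 4.6]
gripper_width: 0.273
finger_force: 50.0
clock: 43.55
ee_pos: [0.5227, 0.0196, 0.0361]
eef_rot: [0.0, 0.997, 0.071, -0.001]
wrist_force: [-12.7, 0.7, 16.1]
gripper_width: 0.271
finger_force: 50.0
clock: 43.88
ee_pos: [0.525, 0.0204, 0.0354]
eef_rot: [-0.0, 0.997, 0.071, 0.001]
wrist_force: [0.5, 0.1, -0.3]
gripper_width: 0.49
finger_force: 0.0
clock: 44.55
ee_pos: [0.4846, 0.0145, 0.1658]
eef_rot: [-0.001, 0.997, 0.071, 0.001]
wrist_force: [-0.3, 1.0, -0.9]
gripper_width: 0.519
finger_force: 0.0
board [[323.2, 188.1], [238.7, 188.0]] batten top back [[296.7, 195.1], [265.3, 195.0]] batten top front [[298.5, 69.3], [263.9, 69.2]]
[(0.68, [524.0, 246.0], 3139)]
in press [-0.0107 -0.      0.    ] -0.0 1.0
at [0.4841 0.0142 0.1645] tool yaw 0.142 shift mm [ 50.  115.   34.5] n 4.0
turn deg [-0.01  0.07  0.1 ]  shift if turned first [ 50.2 114.9  34.5]
```

```bash
python3 - <<'E'
from lib import *
import pickle
C=pickle.load(open("w_m3.pkl","rb")); I=cv2.GaussianBlur(C["color"],(3,3),0).astype(int)
for u in (250,280,312): g=np.abs(np.diff(I[:,u],axis=0)).sum(1); print("col",u,[(int(i),int(g[i])) for i in range(1,230) if g[i]>25 and g[i]>=g[i-1] and g[i]>=g[i+1]])
for v in (100,170): g=np.abs(np.diff(I[v],axis=0)).sum(1); print("row",v,[(int(i),int(g[i])) for i in range(180,380) if g[i]>25 and g[i]>=g[i-1] and g[i]>=g[i+1]])
a=at(PRESS,[-.0107,0,0]); f=lambda y,z:[np.interp(v,*zip(*sorted((w[1],w[0]) for w in proj(C,tf(np.array([[-.07,y,z],[.07,y,z]]),*a[:2],PRESS[2],.02))))).round(1) for v in (100,170)]
print("expected board edges",f(.035,.012),f(-.035,.012),"batten",f(.012,.036),f(-.012,.036))
E
```

```text
col 250 [(1, 57), (11, 35), (14, 43), (61, 42), (181, 49), (188, 64), (206, 85)]
col 280 [(1, 41), (22, 68), (66, 52), (71, 26), (194, 53), (206, 85)]
col 312 [(1, 106), (187, 76), (206, 86)]
row 100 [(187, 62), (206, 47), (219, 122), (230, 109), (235, 41), (263, 26), (265, 29), (297, 66), (325, 119), (330, 95), (332, 66), (340, 54)]
row 170 [(192, 53), (210, 58), (212, 27), (225, 34), (238, 47), (266, 30), (297, 54), (323, 87)]
expected board edges [np.float64(235.9), np.float64(238.1)] [np.float64(326.3), np.float64(323.8)] batten [np.float64(264.3), np.float64(265.0)] [np.float64(298.0), np.float64(297.0)]
```

```bash
python3 -m creep '[[0.008,0.02,0,0,0,0],[0.016,0.037,0,0,0,0.1],[0.016,0.037,0,0,0,0],[0.010,0.021,0.01,0,0,0],[0,0,0.02,0,0,0],[0,0,0.015,0,0,0],[0,0,0.01,0,0,0],[0,0,0,0,0,0]]' 0 20; python3 -m creep '[[0,0,0.006,0,0,0],[0,0,0.006,0,0,0],[0,0,0.006,0,0,0],[0,0,0.004,0,0,0],[0,0,0,0,0,0]]'; python3 - <<'E'
from lib import *
go(at(PRESS,[-.040,-.115,.044]),PRESS[2])
E
```

```text
clock: 45.32
ee_pos: [0.5483, -0.0928, 0.1068]
eef_rot: [-0.0, 0.998, 0.07, -0.003]
wrist_force: [-1.1, 0.5, 0.3]
gripper_width: 0.016
finger_force: 0.0
clock: 45.73
ee_pos: [0.5499, -0.0922, 0.0875]
eef_rot: [-0.0, 0.998, 0.07, -0.0]
wrist_force: [0.0, 0.8, -0.4]
gripper_width: 0.009
finger_force: 0.0
at [ 0.5499 -0.0922  0.0875] tool yaw 0.1408 shift mm [-0.   0.4 43.5] n 2.0
turn deg [-0.03  0.03  0.03]  shift if turned first [-0.   0.4 43.5]
```

```bash
python3 -m creep '[[0,0,0.006,0,0,0],[0,0,0.006,0,0,0],[0,0,0.006,0,0,0],[0,0,0.006,0,0,0],[0,0,0.006,0,0,0],[0,0,0.005,0,0,0],[0,0,0.004,0,0,0],[0,0,0.003,0,0,0]]';python3 -m creep '[[0,0,0.002,0,0,0],[0,0,0.002,0,0,0],[0,0,0.001,0,0,0],[0,0,0,0,0,0]]'; python3 -m creep '[[0,0,0.0005,0,0,0],[0,0,0,0,0,0],[0,0,0,0,0,0],[0,0,0,0,0,0],[0,0,0,0,0,0],[0,0,0,0,0,0],[0,0,0,0,0,0]]'
```

```text
clock: 46.4
ee_pos: [0.548, -0.093, 0.0462]
eef_rot: [0.0, 0.998, 0.07, -0.002]
wrist_force: [-9.1, -1.3, 11.8]
gripper_width: 0.006
finger_force: 5.8
clock: 46.73
ee_pos: [0.5477, -0.0931, 0.0434]
eef_rot: [0.0, 0.998, 0.07, -0.002]
wrist_force: [-16.2, 1.2, 31.4]
gripper_width: 0.004
finger_force: 15.4
clock: 47.32
ee_pos: [0.5477, -0.0931, 0.0433]
eef_rot: [0.0, 0.998, 0.071, -0.002]
wrist_force: [-17.4, 1.8, 35.1]
gripper_width: 0.01
finger_force: 17.3
```

```bash
python3 -m creep '[[0,0,0.001,0,0,0],[0,0,0,0,0,0],[0,0,0,0,0,0],[0,0,0,0,0,0],[0,0,0,0,0,0],[0,0,0,0,0,0],[0,0,0,0,0,0],[0,0,0,0,0,0]]'; python3 -m creep '[[0,0,-0.006,0,0,0],[0,0,-0.01,0,0,0],[0,0,-0.01,0,0,0],[0,0,-0.01,0,0,0],[0,0,-0.01,0,0,0],[0,0,-0.02,0,0,0],[0,0,-0.02,0,0,0],[0,0,-0.02,0,0,0]]';python3 -m creep '[[0,0,-0.015,0,0,0],[0,0,0,0,0,0],[0,0,0,0,0,0]]' 0.05
python3 - <<'E'
from lib import *
go(at(PRESS,[-.0507,0,.16]),PRESS[2])
E
```

```text
clock: 47.98
ee_pos: [0.5477, -0.0931, 0.0431]
eef_rot: [0.0, 0.997, 0.071, -0.002]
wrist_force: [-20.9, 3.2, 44.0]
gripper_width: 0.006
finger_force: 21.3
clock: 48.65
ee_pos: [0.5489, -0.0925, 0.1459]
eef_rot: [-0.0, 0.998, 0.07, -0.001]
wrist_force: [0.4, -0.7, 0.2]
gripper_width: 0.008
finger_force: 0.0
clock: 48.9
ee_pos: [0.5499, -0.0923, 0.1611]
eef_rot: [-0.0, 0.998, 0.07, 0.0]
wrist_force: [0.1, 0.4, -1.3]
gripper_width: 0.173
finger_force: 0.0
at [ 0.5499 -0.0923  0.1611] tool yaw 0.1402 shift mm [ -10.7 -114.7    1.2] n 3.0
turn deg [-0.05 -0.03 -0.  ]  shift if turned first [ -10.7 -114.8    1.1]
```

```bash
python3 -m creep '[[0.001,-0.030,0,0,0,0],[0.002,-0.04,0,0,0,0],[0.002,-0.032,0,0,0,0],[0,-0.0127,0,0,0,0],[0,0,0,0,0,0],[0,0,0.02,0,0,0],[0,0,0.03,0,0,0],[0,0,0.03,0,0,0]]' 0.05; python3 -m creep '[[0,0,0.02,0,0,0],[0,0,0.012,0,0,0],[0,0,0.006,0,0,0],[0,0,0.003,0,0,0],[0,0,0.002,0,0,0],[0,0,0,0,0,0],[0,0,0,0,0,0]]';  python3 -m creep '[[0,0,0,0,0,0],[0,0,0,0,0,0],[0,0,0,0,0,0],[0,0,0,0,0,0],[0,0,0,0,0,0],[0,0,0,0,0,0]]' 0 50
python3 - <<'E'
from lib import *
p,R=pose(); print("panel x of tcp",(Ro.from_euler("z",-PRESS[2]).as_matrix()@np.r_[p[:2]-PRESS[:2],0])+[.0107,0,0],p[2])
E
python3 -m creep '[[-0.001,0,-0.003,0,0,0],[-0.005,0,0,0,0,0],[-0.012,0,0,0,0,0],[-0.014,0,0,0,0,0],[-0.012,0,-0.01,0,0,0],[0,0,-0.03,0,0,0],[0,0,-0.035,0,0,0],[0,0,-0.035,0,0,0]]'; python3 -m creep '[[0,0,-0.035,0,0,0],[0,0,-0.015,0,0,-5.5],[0,0,0,0,0,-5.5],[0,0,0,0,0,-5.5],[0,0,0,0,0,0],[0,0,0,0,0,0]]'
python3 - <<'E'
from lib import *
go([.30,.36,.12],RACK[2]); go([.32,.33,.19],RACK[2])
E
```

```text
clock: 49.57
ee_pos: [0.5389, 0.0215, 0.0798]
eef_rot: [-0.0, 0.998, 0.07, 0.0]
wrist_force: [0.2, 0.7, -0.9]
gripper_width: 0.57
finger_force: 0.0
clock: 50.15
ee_pos: [0.5396, 0.022, 0.0384]
eef_rot: [-0.0, 0.998, 0.07, 0.001]
wrist_force: [0.2, -0.5, 0.0]
gripper_width: 0.567
finger_force: 0.0
clock: 50.65
ee_pos: [0.5393, 0.022, 0.0379]
eef_rot: [-0.0, 0.998, 0.07, 0.0]
wrist_force: [-0.5, 0.6, 2.8]
gripper_width: 0.267
finger_force: 50.0
panel x of tcp [-2.37867134e-02 -7.82223148e-05  0.00000000e+00] 0.03794855442585629
clock: 51.32
ee_pos: [0.4941, 0.0152, 0.1514]
eef_rot: [0.0, 0.998, 0.07, -0.001]
wrist_force: [1.6, 0.3, -1.9]
gripper_width: 0.268
finger_force: 50.0
clock: 51.82
ee_pos: [0.4949, 0.0155, 0.2004]
eef_rot: [-0.0, 0.977, 0.211, -0.0]
wrist_force: [-0.5, 0.4, -2.1]
gripper_width: 0.268
finger_force: 50.0
at [0.4949 0.0155 0.2004] tool yaw 0.4254 shift mm [ -35.3 -394.2   80.6] n 10.0
turn deg [-0.03  0.01 -0.12]  shift if turned first [ -34.5 -394.3   80.4]
at [0.4949 0.0155 0.2004] tool yaw 0.4254 shift mm [ -29.5 -358.6   10.6] n 9.0
turn deg [-0.03  0.01 -0.12]  shift if turned first [ -28.8 -358.7   10.4]
```

```bash
python3 -m creep '[[-0.002,-0.0196,0,0,0,0],[-0.0033,-0.0375,0,0,0,0],[-0.0033,-0.0375,0,0,0,0],[-0.0033,-0.0375,0,0,0,0],[-0.0033,-0.0375,0,0,0,0],[-0.0033,-0.0375,0,0,0,0],[-0.0033,-0.0375,0,0,0,0],[-0.0033,-0.0375,0,0,0,0]]'; python3 -m creep '[[-0.0033,-0.0375,0,0,0,0],[-0.0033,-0.0375,0,0,0,0],[-0.0033,-0.0375,0.01,0,0,0],[0,0,0.03,0,0,0],[0,0,0.035,0,0,0],[0,0,0.035,0,0,0],[0,0,0.035,0,0,0],[0,0,0,0,0,0]]'; python3 -m creep '[[0,0,0.015,0,0,0],[0,0,0.008,0,0,0],[0,0,0.004,0,0,0],[0,0,0,0,0,0],[0,0,0,0,0,0]]'
```

```text
clock: 52.48
ee_pos: [0.354, 0.2628, 0.2006]
eef_rot: [-0.0, 0.978, 0.211, 0.0]
wrist_force: [2.7, 0.2, -2.7]
gripper_width: 0.271
finger_force: 50.0
clock: 53.15
ee_pos: [0.2978, 0.3555, 0.05]
eef_rot: [0.005, 0.978, 0.211, -0.003]
wrist_force: [-0.3, -2.0, -1.4]
gripper_width: 0.272
finger_force: 50.0
clock: 53.57
ee_pos: [0.3001, 0.3606, 0.0298]
eef_rot: [-0.001, 0.977, 0.212, 0.0]
wrist_force: [0.4, 1.3, -2.8]
gripper_width: 0.267
finger_force: 50.0
```

Lower to table contact (TCP ≈ 0.018), release, and pitch for the regrasp.

```bash
python3 -m creep '[[0,0,0.006,0,0,0],[0,0,0.003,0,0,0],[0,0,0,0,0,0],[0,0,0,0,0,0]]';python3 -m creep '[[0,0,0.002,0,0,0],[0,0,0,0,0,0],[0,0,0,0,0,0]]';python3 -m creep '[[0,0,0.0015,0,0,0],[0,0,0,0,0,0]]'
```

```text
clock: 53.9
ee_pos: [0.2998, 0.36, 0.0198]
eef_rot: [-0.0, 0.977, 0.213, 0.0]
wrist_force: [1.0, 0.2, -2.7]
gripper_width: 0.261
finger_force: 50.0
clock: 54.15
ee_pos: [0.2999, 0.3604, 0.0179]
eef_rot: [-0.0, 0.977, 0.213, 0.0]
wrist_force: [1.1, 0.3, -0.3]
gripper_width: 0.268
finger_force: 50.0
clock: 54.32
ee_pos: [0.3, 0.3604, 0.0179]
eef_rot: [-0.0, 0.977, 0.213, 0.0]
wrist_force: [-5.4, -3.8, 24.1]
gripper_width: 0.269
finger_force: 50.0
```

```bash
python3 -m creep '[[0,0,-0.001,0,0,0],[0,0,0,0,0,0],[0,0,0,0,0,0],[0,0,0,0,0,0],[0,0,0,0,0,0]]' 0.045;python3 -m creep '[[0,0,-0.015,0,0,0],[0,0,-0.02,0,-5,0],[0,0,-0.01,0,-6,0],[0,0,0,0,-6,0],[0,0,0,0,-6,0],[0,0,0,0,-5,0],[0,0,0,0,0,0],[0,0,0,0,0,0]]'
python3 - <<'E'
from lib import *
go([.300,.3604,.0205],.4285,np.radians(-28))
E
```

```text
clock: 54.73
ee_pos: [0.2998, 0.3601, 0.0171]
eef_rot: [-0.0, 0.977, 0.213, 0.0]
wrist_force: [0.3, -0.2, 0.5]
gripper_width: 0.505
finger_force: 0.0
clock: 55.4
ee_pos: [0.3013, 0.3601, 0.0604]
eef_rot: [0.052, 0.948, 0.205, -0.237]
wrist_force: [-0.1, -0.3, 0.7]
gripper_width: 0.514
finger_force: 0.0
at [0.3013 0.3601 0.0604] tool yaw 0.4255 shift mm [17.8 -0.9 35.7] n 1.0
turn deg [ 0.02  0.08 -0.15]  shift if turned first [17.8 -0.8 35.7]
```

```bash
python3 -m creep '[[0.006,-0.0003,0.012,0,0,-0.15],[0.006,-0.0003,0.012,0,0,0],[0.004,-0.0003,0.008,0,0,0],[0.002,0,0.004,0,0,0],[0,0,0,0,0,0],[0,0,0,0,0,0]]';python3 -m creep '[[0,0,0,0,0,0],[0,0,0,0,0,0],[0,0,0,0,0,0],[0,0,0,0,0,0],[0,0,0,0,0,0],[0,0,0,0,0,0]]' 0 50
python3 -m creep '[[-0.009,0,-0.018,0,0,0],[-0.014,0,-0.03,0,0,0],[-0.014,0,-0.03,0,0,0],[-0.014,0,-0.03,0,0,0],[-0.009,0,-0.02,0,0,0],[0,0,0,0,0,0],[0,0,0,0,0,0]]'
python3 - <<'E'
from kin import *
t,x,z=leanpts(.14,.0462,.0215,-.05)
for off in (0,.03,.08):
    P=at(RACK,t+x*.028+z*off); R=tool(RACK[2],np.radians(12.2)); print(off,P.round(4),[ (q.round(2).tolist(),round(e,4)) for q,e in [ik(P,R,readout.read_state()["q"])]])
go(at(RACK,t+x*.028+z*.08),RACK[2],np.radians(12.2))
# long panel still leaning? fit silhouettes against model
xr,zr=x,z; B=[]
for b in panel(.16):
    c=np.array([-.0403,0.05,.010])+x*.0057; pts=c+np.outer(b[:,0]+.08,x)+np.outer(b[:,2],z)+np.outer(b[:,1],[0,1,0]); B.append(tf(pts,*RACK))
for n in ("scene","side"):
    C=cam(n); h=hullmask(C,B)
    for d in eyes.silhouettes(n,"panel_long"):
        m=d["pixels"]; print(n,round(d["p"],2),np.round(d["centre"]),"IoU",(np.minimum(h,m).sum()/np.maximum(h,m).sum()).round(2))
E
```

```text
clock: 55.9
ee_pos: [0.299, 0.3608, 0.0221]
eef_rot: [0.051, 0.948, 0.208, -0.236]
wrist_force: [1.4, -0.0, 0.1]
gripper_width: 0.511
finger_force: 0.0
clock: 56.4
ee_pos: [0.2995, 0.361, 0.0224]
eef_rot: [0.051, 0.948, 0.208, -0.236]
wrist_force: [-0.5, -0.5, 3.5]
gripper_width: 0.272
finger_force: 50.0
clock: 56.98
ee_pos: [0.306, 0.3643, 0.1641]
eef_rot: [0.05, 0.948, 0.208, -0.235]
wrist_force: [-1.4, 0.2, -2.6]
gripper_width: 0.269
finger_force: 50.0
0 [0.5359 0.292  0.0743] [([0.88, 0.28, -0.57, 0.18, -0.53, 0.98], np.float64(0.0))]
0.03 [0.5183 0.284  0.0972] [([0.89, 0.23, -0.59, 0.18, -0.57, 0.97], np.float64(0.0))]
0.08 [0.4889 0.2706 0.1354] [([0.93, 0.13, -0.61, 0.17, -0.65, 0.95], np.float64(0.0))]
at [0.306  0.3643 0.1641] tool yaw 0.4325 shift mm [125.5 161.5 -34.5] n 5.0
turn deg [-0.19 40.04  0.2 ]  shift if turned first [118.6 161.1  55. ]
scene 0.96 [156. 184.] IoU 0.0
scene 0.63 [420. 215.] IoU 0.81
side 0.96 [324. 359.] IoU 0.0
side 0.92 [231. 136.] IoU 0.94
```

```bash
python3 -m creep '[[-0.014,0,-0.03,0,0,0],[0.012,0.015,-0.003,0,0,0],[0.021,0.027,-0.0058,0,0,0],[0.021,0.027,-0.0058,0,0,0],[0.021,0.027,-0.0058,0,0,0],[0.021,0.027,-0.0058,0,0,0],[0.021,0.027,-0.0058,0,0,0],[0.0085,0.0115,-0.0025,0,0,0]]';python3 -m creep '[[0,0,0,0,4,0],[0,0,0,0,6,0],[0,0,0,0,6,0],[0,0,0,0,6,0],[0,0,0,0,6,0],[0,0,0,0,6,0],[0,0,0,0,6,0],[0,0,0,0,0,0]]';python3 -m creep '[[0,0,0,0,0,0],[0,0,0,0,0,0],[0,0,0,0,0,0]]'
python3 - <<'E'
from kin import *
t,x,z=leanpts(.14,.0462,.0224,-.05)
go(at(RACK,t+x*.030+z*.04),RACK[2],np.radians(12.2))
print(readout.read_state()["gripper_width"])
E
```

```text
clock: 57.85
ee_pos: [0.4925, 0.268, 0.1649]
eef_rot: [0.052, 0.948, 0.206, -0.238]
wrist_force: [0.7, 1.3, -1.9]
gripper_width: 0.269
finger_force: 50.0
clock: 58.52
ee_pos: [0.4836, 0.2643, 0.1626]
eef_rot: [-0.022, 0.972, 0.213, 0.1]
wrist_force: [-2.8, -2.4, -4.7]
gripper_width: 0.274
finger_force: 50.0
clock: 58.77
ee_pos: [0.491, 0.2716, 0.1679]
eef_rot: [-0.023, 0.972, 0.212, 0.102]
wrist_force: [-0.0, 0.5, -1.5]
gripper_width: 0.267
finger_force: 50.0
at [0.491  0.2716 0.1679] tool yaw 0.4305 shift mm [11.2  0.3 64.8] n 2.0
turn deg [-0.14  0.18  0.17]  shift if turned first [11.   0.1 64.8]
0.26718318544714253
```

```bash
python3 -m creep '[[0.003,0,0.015,-0.1,0.2,0.2],[0.004,0,0.024,0,0,0],[0.003,0,0.017,0,0,0],[0.001,0,0.008,0,0,0],[0,0,0,0,0,0],[0,0,0,0,0,0]]'
python3 - <<'E'
from kin import *
t,x,z=leanpts(.14,.0462,.0224,-.05)
go(at(RACK,t+x*.027+z*.010),RACK[2],np.radians(12.2))
p,R=pose()
for n in ("scene","side"):
    C=cam(n); D=eyes.silhouettes(n,"panel_mid")
    for rel in (18,28,38):
        B=[((b+[.0238,0,-.0224])*[1,-1,-1])@(R@E("y",np.radians(rel))).T+p for b in panel(.14)]
        h=hullmask(C,B); print(n,rel,[(round(d["p"],2),np.round(d["centre"]).tolist(),(np.minimum(h,d["pixels"]).sum()/np.maximum(h,d["pixels"]).sum()).round(2)) for d in D])
E
```

```text
clock: 59.27
ee_pos: [0.5128, 0.2809, 0.1071]
eef_rot: [-0.022, 0.972, 0.21, 0.103]
wrist_force: [-0.2, 0.2, -2.0]
gripper_width: 0.268
finger_force: 50.0
at [0.5128 0.2809 0.1071] tool yaw 0.4265 shift mm [12.2 -0.6 28.3] n 1.0
turn deg [ 0.02  0.05 -0.06]  shift if turned first [12.2 -0.5 28.3]
scene 18 [(0.98, [394.0, 210.0], np.float32(0.55)), (0.83, [254.0, 177.0], np.float32(0.0))]
scene 28 [(0.98, [394.0, 210.0], np.float32(0.73)), (0.83, [254.0, 177.0], np.float32(0.0))]
scene 38 [(0.98, [394.0, 210.0], np.float32(0.62)), (0.83, [254.0, 177.0], np.float32(0.0))]
side 18 [(0.66, [252.0, 267.0], np.float32(0.0)), (0.61, [241.0, 149.0], np.float32(0.38))]
side 28 [(0.66, [252.0, 267.0], np.float32(0.0)), (0.61, [241.0, 149.0], np.float32(0.39))]
side 38 [(0.66, [252.0, 267.0], np.float32(0.0)), (0.61, [241.0, 149.0], np.float32(0.36))]
```

```bash
python3 -m creep '[[0.004,-0.0002,0.009,0,0,0],[0.005,-0.0003,0.012,0,0,0],[0.0032,0,0.0073,0,0,0],[0,0,0,0,0,0],[-0.005,0,0.005,0,0,0],[-0.005,0,0.005,0,0,0],[-0.0035,0,0.004,0,0,0],[0,0,0,0,0,0]]';python3 -m creep '[[0,0,0,0,0,0],[0,0,0,0,0,0]]'
python3 - <<'E'
from kin import *
t,x,z=leanpts(.14,.0462,.0224,-.05)
go(at(RACK,t+x*.0057),RACK[2],np.radians(12.2))
E
```

```text
clock: 60.13
ee_pos: [0.5177, 0.2834, 0.0646]
eef_rot: [-0.022, 0.972, 0.211, 0.103]
wrist_force: [0.7, -0.7, -1.9]
gripper_width: 0.27
finger_force: 50.0
clock: 60.3
ee_pos: [0.5191, 0.2847, 0.0661]
eef_rot: [-0.023, 0.972, 0.211, 0.104]
wrist_force: [0.0, -0.2, -1.4]
gripper_width: 0.273
finger_force: 50.0
at [0.5191 0.2847 0.0661] tool yaw 0.4272 shift mm [-0.5  0.3  5.5] n 1.0
turn deg [-0.04 -0.05 -0.02]  shift if turned first [-0.5  0.3  5.5]
```

```bash
python3 -m creep '[[0.0009,0,0.0018,0,0,0],[0.0009,0,0.0018,0,0,0],[0,0,0,0,0,0],[0,0,0,0,0,0]]';python3 -m creep '[[-0.0018,0,0.001,0,0,0],[0,0,0,0,0,0],[0,0,0,0,0,0]]';python3 -m creep '[[-0.0009,0,0.0005,0,0,0],[0,0,0,0,0,0],[0,0,0,0,0,0]]'
python3 - <<'E'
from kin import *
t,x,z=leanpts(.14,.0462,.0224,-.05)
go(at(RACK,t+x*.0057),RACK[2],np.radians(12.2))
E
```

```text
clock: 60.63
ee_pos: [0.5215, 0.2855, 0.0626]
eef_rot: [-0.023, 0.972, 0.211, 0.104]
wrist_force: [0.3, -0.4, -1.5]
gripper_width: 0.269
finger_force: 50.0
clock: 60.88
ee_pos: [0.5199, 0.2848, 0.0612]
eef_rot: [-0.023, 0.972, 0.211, 0.104]
wrist_force: [-0.7, 0.6, -3.2]
gripper_width: 0.269
finger_force: 50.0
clock: 61.13
ee_pos: [0.5196, 0.2849, 0.061]
eef_rot: [-0.023, 0.972, 0.211, 0.104]
wrist_force: [1.4, 0.2, 0.4]
gripper_width: 0.269
finger_force: 50.0
at [0.5196 0.2849 0.061 ] tool yaw 0.4271 shift mm [0.1 0.2 0.4] n 1.0
turn deg [-0.04 -0.07 -0.02]  shift if turned first [0.1 0.2 0.4]
```

```bash
python3 -m creep '[[0.0004,0,0.0008,0,0,0],[0,0,0,0,0,0]]'; python3 -m creep '[[0,0,0,0,0,0],[0,0,0,0,0,0],[0,0,0,0,0,0],[0,0,0,0,0,0]]' 0.034; python3 -m creep '[[0,0,0,0,0,0],[0,0,0,0,0,0]]' 0.045;python3 -m creep '[[-0.006,0,-0.012,0,0,0],[-0.009,0,-0.018,0,0,0],[-0.015,0,-0.03,0,0,0],[-0.015,0,-0.03,0,0,0],[-0.015,0,-0.03,0,0,0],[-0.015,0,-0.03,0,0,0],[0,0,0,0,0,0],[0,0,0,0,0,0]]'
python3 - <<'E'
from kin import *
W=camsave("wrist","w_f"); S=camsave("side","s_f")
for l,name,y in ((.16,"panel_long",.05),(.14,"panel_mid",-.05)):
    _,x,z=leanpts(l,0,0,y); c=np.array([-.0403,y,.010])+x*.0057
    B=[tf(c+np.outer(b[:,0]+l/2,x)+np.outer(b[:,2],z)+np.outer(b[:,1],[0,1,0]),*RACK) for b in panel(l)]
    for n in ("scene","side"):
        C=cam(n); h=hullmask(C,B); print(name,n,[(round(d["p"],2),np.round(d["centre"]).tolist(),(np.minimum(h,d["pixels"]).sum()/np.maximum(h,d["pixels"]).sum()).round(2)) for d in eyes.silhouettes(n,name)])
a=cv2.resize(S["color"][100:200,170:300],(520,400),interpolation=cv2.INTER_CUBIC); b=cv2.resize(W["color"][:260],(280,130))
cv2.imwrite("pics/final.png",np.vstack([a[:,:],cv2.copyMakeBorder(cv2.resize(W["color"][:200],(520,186)),0,0,0,0,0)])[...,::-1])
E
```

```text
clock: 61.3
ee_pos: [0.5201, 0.2852, 0.0602]
eef_rot: [-0.023, 0.972, 0.211, 0.104]
wrist_force: [1.0, 1.0, 1.7]
gripper_width: 0.269
finger_force: 50.0
clock: 61.63
ee_pos: [0.5196, 0.2846, 0.0598]
eef_rot: [-0.023, 0.972, 0.211, 0.104]
wrist_force: [0.1, -0.1, -0.7]
gripper_width: 0.387
finger_force: 0.0
clock: 61.8
ee_pos: [0.5197, 0.2847, 0.0598]
eef_rot: [-0.023, 0.972, 0.211, 0.104]
wrist_force: [0.5, -0.3, 0.4]
gripper_width: 0.473
finger_force: 0.0
clock: 62.47
ee_pos: [0.424, 0.2418, 0.1929]
eef_rot: [-0.025, 0.971, 0.211, 0.106]
wrist_force: [-0.8, 0.7, -0.3]
gripper_width: 0.514
finger_force: 0.0
panel_long scene [(0.93, [157.0, 182.0], np.float32(0.0)), (0.85, [419.0, 216.0], np.float32(0.82))]
panel_long side [(0.96, [328.0, 359.0], np.float32(0.0)), (0.77, [230.0, 138.0], np.float32(0.86))]
panel_mid scene [(0.75, [252.0, 182.0], np.float32(0.0))]
panel_mid side [(0.67, [252.0, 267.0], np.float32(0.0)), (0.55, [252.0, 150.0], np.float32(0.9))]
```

View pics/final.png

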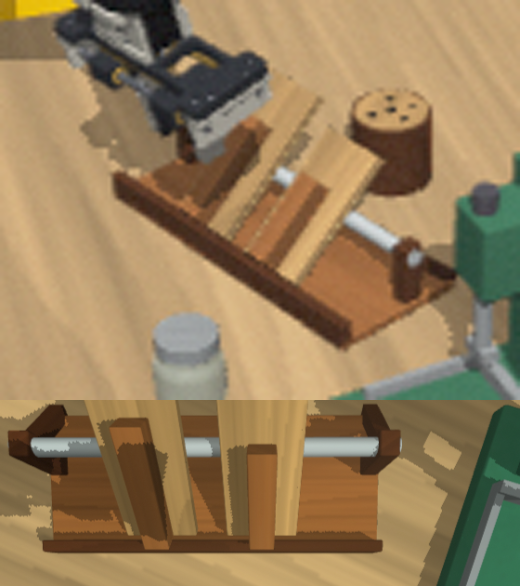

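```bash
python3 -m creep '[[-0.01,0,-0.03,0,0,0],[0,0,-0.03,0,0,0],[0,0,0,0,0,0],[0,0,0,0,0,0],[0,0,0,0,0,0],[0,0,0,0,0,0]]'; python3 -c "
from cell import hand_in; print(hand_in())"
```

```text
clock: 63.47
ee_pos: [0.4035, 0.2315, 0.2462]
eef_rot: [-0.022, 0.972, 0.211, 0.103]
wrist_force: [-0.4, -0.2, -0.4]
gripper_width: 0.511
finger_force: 0.0
the job is handed in; nothing more can be done
None
```

The job is handed in at 63 s of 210: panel_long and then panel_mid were pressed with the pedal held at its stop for over half a second each, and both now lean side by side on the rack, lower (batten) end behind the toe strip and underside on the rail; panel_short was not on the bench, and I did not check the marks themselves by camera.

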